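# Clear the model painter's bench into its trays

### The arm

A 6-joint arm with a two-finger parallel gripper is mounted at the origin on the work surface. World frame = base frame: x ahead of the robot, y to its left, z up, the work surface at z = 0. Lengths are in mm, angles in degrees, forces in N, time in s.
With the tool pointing down it reaches from about 350 to 850 mm from the base axis. Payload 8.1 kg.
Tool frame: the origin (TCP) lies at the very end of the fingers, on their centre line; the grasp point (between the pads) lies 19 mm behind it (r.grasp_offset is the distance from the TCP to the grasp point, in mm); z points along the fingers, y is the line along which they close (so a half turn about z gives the same grasp; the last joint's range is limited). The gripper opens to 85 mm and grips with 20 to 120 N. Pads are 22 mm wide; open, the fingers measure 114 mm over their backs; the gripper's body (76 mm by 85 mm) begins 54 mm behind the grasp point. The pads swing forward as they close: fully open they stand 13 mm farther back than shut.
Start: joints at [66.383, 7.471, 85.268, -0, 87.261, -4.893], TCP at [192.587, 568.257, 231.292] pointing down, gripper open.
Joint ranges: [-169.43, 169.43], [-51.17, 129.36], [1.28, 143.12], [-76.62, 256.62], [0, 156.53], [-152.29, 152.29]. Speed limits (degrees/s): [136.94, 136.94, 159.86, 180, 180, 180].

### API

Orientations are given as [roll, pitch, yaw] about the fixed x, y, z axes, in that order (R = Rz(yaw) Ry(pitch) Rx(roll)).
In Python, from bench import r gives the robot as it stands.
- The arm moves only by the tool carry_out, never from a script. Its argument "commands" is a list of rows, each an object with "jaw": the finger opening in m, from 0 to 0.0854; "translation": the shift along the tool's x, y, z in m, a list of three; "spin": the turn about the tool's z in rad. A call has exactly 8 rows; each row shifts and turns the commanded pose from where the row before left it, along the tool's axes as they then stand; what a row does not reach is not made up. A row lasts 1/12 s, in which the tool goes at most 41.7 mm and 7.16 degrees, less where a joint would pass 70% of its speed; a pose out of reach is approached as far as the arm can. A call is refused whole if a number of a shift passes 0.0417 or a number of a turn 0.125, either way. A call with a gripper value outside its range is refused whole. The fingers move at their own pace and stop on an object; "squeeze" is the grip in N (left out, the last holds). Time passes only in rows, so rows that do not move let the fingers close, or fill a call up. It gives the time, the measured TCP pose, the force, the opening and the grip force at its end, in the units of the state.
- r.sense(): the state, without advancing time (a new reading comes with each control period).
- r.snapshot(name): name is "side" or "top"; returns a dict with "pixels" (420x560x3 uint8, blue, green, red), "K" (3x3 intrinsics, pixels), "extrinsics" (4x4, takes a point from camera to world coordinates). Camera axes: x right, y down, z forward; pixel columns grow to the right and rows downward; lengths in mm; the calibration is good to about 2 mm. A picture is of the moment at which its call begins. There is no depth.
- r.hand_in(): hands the job in; it is judged then, once.
Trained networks look in a picture, given as the dict that the camera call returned (one of the last four; its "shot" number tells which), for a name from the list of things; names that differ only in an ending like _2 or _b are one class to them, and where a whole thing is asked for, a point or a joint stands for the part that bears it (a point fixed in the world has none). Each returns a list of dicts, best first, with "score" (0 to 1); they miss things now and then, are a little off and sometimes report something else, mostly with a low value. They report only what shows in the picture. A call takes as long as a camera call. They do not tell look-alikes from the thing itself.
- r.spot_in(picture, target): "xy" ([column, row] in pixels, amid what is visible of it).
- r.regions_of(picture, target): "pixels" (420x560 bool, what is visible of it) and "xy" ([column, row] in pixels, amid what is visible of it).
- r.landmark_of(picture, target): "xy" ([column, row] in pixels: a listed point, or the origin of a listed thing).
The state is a dict: "time": time; "joint_pos": joint angles; "qd": joint speeds; "joint_efforts": joint torques, N m; "tool_pos": TCP position; "tcp_rot": TCP orientation; "ft_force": force on the tool from outside, world axes, zero at the start; "wrist_torque": the same for the moment, N m; "finger_gap": finger opening in mm; "grip_force": force on a finger pad.
Only numpy, scipy, OpenCV 4.12 (cv2) and the standard library are available. Lean on these libraries where they do the work, as an engineer would, in place of code of your own. Each camera call takes 0.05 s, during which the arm holds its last target. There are 200 camera calls.

### The job

Tidy the bench: lay the larger wooden blank flat in the plywood tray with the smaller one squarely on the middle of it, long sides running the same way; stand both painted houses side by side in the white tray; and stand the loose green-lidded paint pot on the floor of the blue tray. Set each thing down rather than dropping it, and leave the glue bottle and the clay bowl standing where they are.

Things in the scene. Friction and masses are not known exactly. Their poses are not given: they have to be found in the camera images.
- wood_tray: Tray of bare plywood, empty, for the blanks. Fixed on the table, open above; outside 140 (own x) x 120 (own y) x 24 high, walls and floor 6 thick, inside 128 x 108. Origin: centre of its underside, z up. Sizes in mm.
- white_tray: White plastic tray, empty, for the painted houses. Fixed on the table, open above; outside 140 (own x) x 120 (own y) x 24 high, walls and floor 6 thick, inside 128 x 108. Origin: centre of its underside, z up. Sizes in mm.
- blue_tray: Blue painted tray, for paint pots. Fixed on the table, open above; outside 140 (own x) x 120 (own y) x 24 high, walls and floor 6 thick, inside 128 x 108. Origin: centre of its underside, z up. Two pots (red and yellow lids, 38 across, tops 48 above its origin) are fixed in it at own x = +42, y = +28 and -28; own x below +20 is free. Sizes in mm.
- big_blank: The larger wooden blank: flat block of darker, reddish-brown wood, 70 (own x) x 50 (own y) x 18 high, about 45 g, lying flat on the table. Origin at the centre of its underside, z up. Sizes in mm.
- small_blank: The smaller wooden blank: flat block of pale wood, 54 (own x) x 36 (own y) x 18 high, about 25 g, lying flat on the table. Origin at the centre of its underside, z up. Sizes in mm.
- green_house: Painted miniature house, black walls and green gable roof; 44 long (own x, along the ridge) x 36 wide (own y); upright walls to 32, ridge at 50, a thin chimney to 54; about 70 g, standing on the table. Grip it by the walls across its width. Origin at the centre of its underside, z up. Sizes in mm.
- red_house: Painted miniature house, white walls and red gable roof; same shape and size as the green one: 44 (own x, along the ridge) x 36 (own y), walls to 32, ridge at 50, chimney to 54, about 70 g, standing. Origin at the centre of its underside, z up. Sizes in mm.
- paint_pot: Closed round white paint pot with a green band and green lid, standing loose on the table; 40 across the lid (38 below it), 48 high, about 60 g. Origin at the centre of its underside, z up. Sizes in mm.
- glue_bottle: White glue bottle with a blue band and blue pointed nozzle, standing loose among the things; 36 across, 100 high, about 100 g. Not to be moved. Origin at the centre of its underside, z up. Sizes in mm.
- clay_bowl: Empty terracotta bowl, standing loose beyond the things; 84 across the rim, 40 high. Not to be moved. Origin at the centre of its underside, z up. Sizes in mm.
Things that resemble listed ones, but are neither listed nor needed, are in the scene too. Leave any purple look-alike of the big_blank alone. Leave any black or turquoise look-alike of the small_blank alone.

How it is judged:
By the outcome, as a careful person would: the job done as asked, in the order asked, and still so for the second after the job is handed in, with the robot touching nothing.
It also fails if it takes over 122 s, if anything falls off the work surface, if the arm or the gripper's body presses on something with over 40 N, if the wrist force passes 120 N, or if a joint passes its speed limit or range.

## Working session

There is one attempt and no reset: what is moved stays moved. The work goes in short steps, Python scripts to look and compute and a tool call to move; the robot and the scene stay as the last step left them, time stands still between calls to the robot, and variables do not carry over. Pictures are saved under pics/ and viewed, at most 14 in all, crops included, and the job is handed in when it is done.

Besides the shell and the picture viewer there is one more tool, called after "Emit:" as name(argument=value, ...) on one line, values as JSON. carry_out: Moves the arm, as the interface text tells. Its arguments: {"type":"object","properties":{"commands":{"type":"array","items":{"type":"object","properties":{"jaw":{"type":"number"},"translation":{"type":"array","items":{"type":"number"}},"spin":{"type":"number"}}}},"squeeze":{"type":"number"}},"required":["commands"]}

```bash
mkdir -p pics; ls; python3 - <<'E'
from bench import r
import cv2
for n in("top","side"):
    s=r.snapshot(n); cv2.imwrite(f"pics/{n}0.png",s["pixels"]); print(n,s["K"],s["extrinsics"])
s=r.sense();print(s)
E
```

```text
pics
top [[392.63224534   0.         278.39783752]
 [  0.         392.63224534 210.94488072]
 [  0.           0.           1.        ]] [[-1.35553689e-02 -9.97595552e-01  6.79659277e-02  4.66189281e+02]
 [-9.99759552e-01  1.46937045e-02  1.62767551e-02  3.79761734e+01]
 [-1.72362897e-02 -6.77289480e-02 -9.97554861e-01  1.06156331e+03]
 [ 0.00000000e+00  0.00000000e+00  0.00000000e+00  1.00000000e+00]]
side [[425.49772582   0.         278.88319113]
 [  0.         425.49772582 209.84027857]
 [  0.           0.           1.        ]] [[ 8.73840299e-01 -3.28497830e-01  3.58458235e-01  9.09641385e+01]
 [-4.86196255e-01 -5.84240255e-01  6.49828074e-01 -7.36729001e+02]
 [-4.04138126e-03 -7.42127010e-01 -6.70247095e-01  8.21919226e+02]
 [ 0.00000000e+00  0.00000000e+00  0.00000000e+00  1.00000000e+00]]
{'time': 0.1, 'joint_pos': array([ 6.63824421e+01,  7.51237909e+00,  8.53233133e+01, -1.49389536e-03,
        8.72626027e+01, -4.89120674e+00]), 'qd': array([ 0.00118034, -0.13697657, -0.14820615,  0.01360948,  0.10350218,
        0.04982829]), 'joint_efforts': array([ 9.78030694e-04, -5.70950747e+01, -5.01941550e+01, -2.21148453e-04,
        8.08770885e-03,  3.53377436e-05]), 'tool_pos': array([192.39554939, 567.78348239, 230.33005987]), 'tcp_rot': array([-1.79901936e+02, -6.89440164e-03,  1.61273716e+02]), 'ft_force': array([ 0.78968011,  0.54680673, -0.11194081]), 'wrist_torque': array([ 0.00859093, -0.05773168, -0.10001513]), 'grip_force': 0.0, 'finger_gap': 85.41901676816579}
```

View pics/top0.png

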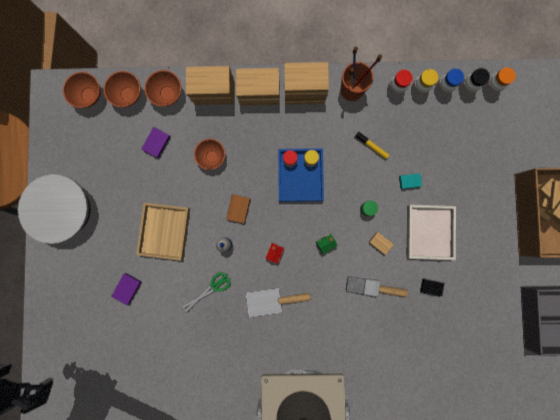

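View pics/side0.png

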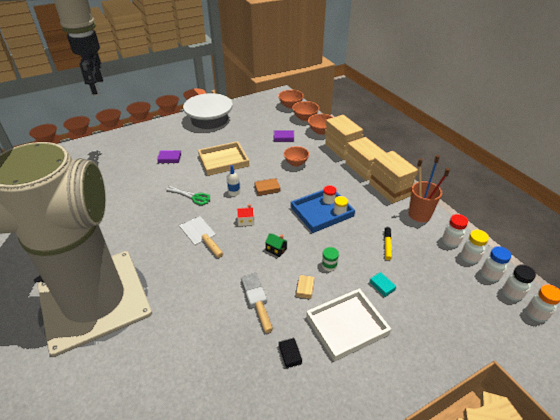

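Top view candidates:
- **big_blank:** brown (238,208), or purple (155,142) and (126,289). The reddish-brown one at (238,208) fits.
- **small_blank:** pale (382,243), turquoise (411,182) or black (432,287). The pale wood one at (382,243) fits.
- **paint_pot:** loose green lid at (370,209). The row at the top right has no green lid.

The houses are red (275,254) and green (327,244). The trays are wood (163,232), white (432,233) and blue (301,175).

```bash
cat > h.py <<'E'
from bench import r
import numpy as np, cv2
from scipy.optimize import minimize
def box(a,b,h,z0=0): return np.array([[x,y,z] for x in(-a/2,a/2) for y in(-b/2,b/2) for z in(z0,h)],float)
def cyl(d,h,z0=0):
    t=np.linspace(0,2*np.pi,24,endpoint=False); return np.array([[d/2*np.cos(a),d/2*np.sin(a),z] for a in t for z in(z0,h)])
house=np.vstack([box(44,36,32),[[-22,0,50],[22,0,50]]])
M=dict(wood_tray=box(140,120,24),white_tray=box(140,120,24),blue_tray=box(140,120,24),big_blank=box(70,50,18),small_blank=box(54,36,18),
 green_house=house,red_house=house,paint_pot=cyl(39,48),glue_bottle=cyl(36,65),clay_bowl=cyl(84,40,38))
GUESS=dict(wood_tray=(163,232),white_tray=(432,233),blue_tray=(301,175),big_blank=(238,208),small_blank=(382,243),green_house=(327,244),red_house=(275,254),paint_pot=(370,209),glue_bottle=(224,244),clay_bowl=(210,154))
def proj(s,P):
    E=np.linalg.inv(s["extrinsics"]); q=(P@E[:3,:3].T+E[:3,3])@s["K"].T; return q[:,:2]/q[:,2:]
def ray(s,px,z):
    d=s["extrinsics"][:3,:3]@np.linalg.solve(s["K"],[*px,1]); o=s["extrinsics"][:3,3]; return (o+d*(z-o[2])/d[2])[:2]
def world(p,P,z=0):
    c,q=np.cos(np.radians(p[2])),np.sin(np.radians(p[2])); return P@np.array([[c,-q,0],[q,c,0],[0,0,1]]).T+[p[0],p[1],z]
def cost(p,P,views,z=0,S=6):
    t=0
    for s,m in views:
        y,x=np.nonzero(m); x0,y0=x.min()-12,y.min()-12; w,h=np.ptp(x)+25,np.ptp(y)+25
        q=(proj(s,world(p,P,z))-[x0,y0]+.5)*S-.5
        im=np.zeros((h*S,w*S),np.uint8)
        cv2.fillConvexPoly(im,cv2.convexHull(np.round(q*16).astype(np.int32)),255,shift=4)
        a=cv2.resize(im,(w,h),interpolation=cv2.INTER_AREA)/255.
        b=np.zeros((h,w)); b[y-y0,x-x0]=1
        t+=np.abs(a-b).sum()/b.sum()
    return t
def mask(s,n,xy):
    L=[d for d in r.regions_of(s,n) if np.hypot(*(np.array(d["xy"])-xy))<15]
    return L[0]["pixels"] if L else None
def fit(views,n,xy,z=0,yaws=range(0,180,30)):
    P=M[n]; best=None
    for y in yaws:
        o=minimize(cost,[*xy,y],args=(P,views,z),method="Nelder-Mead",options=dict(initial_simplex=[[*xy,y],[xy[0]+6,xy[1],y],[xy[0],xy[1]+6,y],[xy[0],xy[1],y+12]],xatol=.1,fatol=1e-4))
        if best is None or o.fun<best.fun: best=o
    return best
E
python3 - <<'E'
from h import *
T=r.snapshot("top");S=r.snapshot("side")
for n,g in GUESS.items():
    zc=M[n][:,2].mean(); xy=ray(T,g,zc)
    gs=proj(S,np.array([[*xy,zc]]))[0]
    v=[(s,m) for s,m in((T,mask(T,n,g)),(S,mask(S,n,gs))) if m is not None]
    out=[]
    for vv in [v]+([[v[0]],[v[1]]] if len(v)==2 else []):
        o=fit(vv,n,xy,yaws=range(0,180,30) if vv is v else [out[0][2]]); out.append([*np.round(o.x,1),round(o.fun,3)])
    print(n,len(v),*out)
c=cv2.resize(T["pixels"][120:310,100:470],None,fx=2.1,fy=2.1,interpolation=cv2.INTER_CUBIC);cv2.imwrite("pics/crop.png",c)
E
```

```text
wood_tray 2 [np.float64(489.4), np.float64(365.1), np.float64(-7.6), np.float64(0.09)] [np.float64(489.7), np.float64(365.1), np.float64(-7.6), np.float64(0.025)] [np.float64(488.4), np.float64(364.6), np.float64(-6.9), np.float64(0.061)]
white_tray 2 [np.float64(477.0), np.float64(-347.5), np.float64(-2.6), np.float64(0.085)] [np.float64(478.0), np.float64(-348.1), np.float64(-2.4), np.float64(0.018)] [np.float64(475.1), np.float64(-345.5), np.float64(-3.0), np.float64(0.034)]
blue_tray 1 [np.float64(634.0), np.float64(-4.4), np.float64(0.1), np.float64(0.056)]
big_blank 1 [np.float64(545.3), np.float64(164.8), np.float64(164.5), np.float64(0.079)]
small_blank 2 [np.float64(448.0), np.float64(-216.1), np.float64(50.3), np.float64(0.207)] [np.float64(449.6), np.float64(-216.6), np.float64(51.6), np.float64(0.088)] [np.float64(447.2), np.float64(-215.7), np.float64(50.9), np.float64(0.062)]
green_house 2 [np.float64(449.5), np.float64(-69.6), np.float64(117.7), np.float64(0.202)] [np.float64(450.5), np.float64(-70.5), np.float64(117.0), np.float64(0.089)] [np.float64(449.0), np.float6
[... 311 characters left out ...]
(540.6), np.float64(-181.6), np.float64(5.2), np.float64(0.225)] [np.float64(541.1), np.float64(-182.2), np.float64(-3.4), np.float64(0.137)] [np.float64(540.3), np.float64(-181.6), np.float64(-2.5), np.float64(0.085)]
glue_bottle 2 [np.float64(451.6), np.float64(198.3), np.float64(14.7), np.float64(0.248)] [np.float64(452.3), np.float64(197.9), np.float64(21.7), np.float64(0.068)] [np.float64(451.8), np.float64(201.0), np.float64(24.6), np.float64(0.151)]
clay_bowl 2 [np.float64(691.6), np.float64(235.4), np.float64(-2.3), np.float64(0.297)] [np.float64(692.4), np.float64(236.1), np.float64(3.4), np.float64(0.039)] [np.float64(687.0), np.float64(231.8), np.float64(-10.3), np.float64(0.214)]
```

View pics/crop.png

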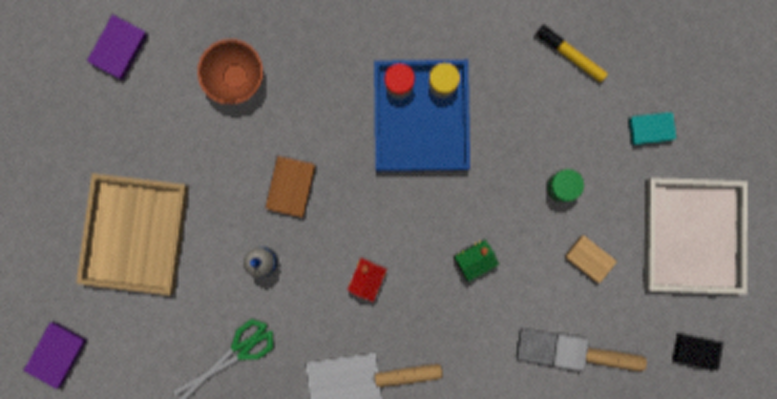

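The crop confirms the picks: brown blank at crop (291,186), pale blank at (590,259), houses at (367,279) and (476,261), and the green pot at (567,185). The two views agree to about 2 mm.

```bash
cat > go.py <<'E'
import sys
from h import *
# usage: go.py x y z yaw : spin (rad) first, then shift in tool axes (m)
x,y,z,w=map(float,sys.argv[1:5]); s=r.sense(); p=s["tool_pos"]; w0=s["tcp_rot"][2]
d=w-w0; W=np.radians(w); dx,dy=x-p[0],y-p[1]
print("t",round(s["time"],2),"pos",p.round(1),"yaw",round(w0,1),"gap",round(s["finger_gap"],1),"F",s["ft_force"].round(1))
print("spin",round(-np.radians(d),3),"shift",np.round([(dx*np.cos(W)+dy*np.sin(W))/1e3,(dx*np.sin(W)-dy*np.cos(W))/1e3,(p[2]-z)/1e3],4))
E
python3 go.py 545 164.8 120 164.5
```

```text
t 1.2 pos [192.6 568.3 231.3] yaw 161.3 gap 85.5 F [0.4 0.4 0. ]
spin -0.056 shift [-0.4474 -0.2946  0.1113]
```

Emit:
carry_out(commands=[{"jaw": 0.085, "translation": [0, 0, 0], "spin": -0.056}, {"jaw": 0.085, "translation": [-0.03, -0.02, 0], "spin": 0}, {"jaw": 0.085, "translation": [-0.03, -0.02, 0], "spin": 0}, {"jaw": 0.085, "translation": [-0.03, -0.02, 0], "spin": 0}, {"jaw": 0.085, "translation": [-0.03, -0.02, 0], "spin": 0}, {"jaw": 0.085, "translation": [-0.03, -0.02, 0], "spin": 0}, {"jaw": 0.085, "translation": [-0.03, -0.02, 0], "spin": 0}, {"jaw": 0.085, "translation": [-0.03, -0.02, 0], "spin": 0}], squeeze=40)

```text
time: 1.87
tool_pos: [358.3, 375.8, 231.5]
tcp_rot: [180.0, 0.0, 164.5]
ft_force: [0.7, 0.8, -0.1]
finger_gap: 85.0
grip_force: 0.0
```

Emit:
carry_out(commands=[{"jaw": 0.085, "translation": [-0.03, -0.02, 0.014], "spin": 0}, {"jaw": 0.085, "translation": [-0.03, -0.02, 0.014], "spin": 0}, {"jaw": 0.085, "translation": [-0.03, -0.02, 0.014], "spin": 0}, {"jaw": 0.085, "translation": [-0.03, -0.02, 0.014], "spin": 0}, {"jaw": 0.085, "translation": [-0.03, -0.02, 0.014], "spin": 0}, {"jaw": 0.085, "translation": [-0.03, -0.02, 0.014], "spin": 0}, {"jaw": 0.085, "translation": [-0.03, -0.02, 0.014], "spin": 0}, {"jaw": 0.085, "translation": [-0.027, -0.015, 0.013], "spin": 0}])

```text
time: 2.53
tool_pos: [545.5, 162.2, 119.6]
tcp_rot: [-180.0, 0.0, 164.4]
ft_force: [0.1, 0.9, 1.0]
finger_gap: 84.7
grip_force: 0.0
```

```bash
python3 - <<'E'
from h import *
# lags? also re-measure yaw of both blanks independently: colour mask minAreaRect in the top view
print(r.sense()["tool_pos"])
E
python3 go.py 545 164.8 3 164.5
```

```text
[545.46690286 162.16024277 119.62346794]
t 2.53 pos [545.5 162.2 119.6] yaw 164.4 gap 84.7 F [0.1 0.9 1. ]
spin -0.001 shift [0.0012 0.0024 0.1166]
```

Emit:
carry_out(commands=[{"jaw": 0.085, "translation": [0, 0, 0.02], "spin": 0}, {"jaw": 0.085, "translation": [0, 0, 0.02], "spin": 0}, {"jaw": 0.085, "translation": [0, 0, 0.02], "spin": 0}, {"jaw": 0.085, "translation": [0, 0, 0.02], "spin": 0}, {"jaw": 0.085, "translation": [0, 0, 0.02], "spin": 0}, {"jaw": 0.085, "translation": [0, 0, 0.01], "spin": 0}, {"jaw": 0.085, "translation": [0, 0, 0.006], "spin": 0}, {"jaw": 0.085, "translation": [0, 0, 0], "spin": 0}])

```text
time: 3.2
tool_pos: [543.5, 164.3, 3.1]
tcp_rot: [-179.9, -0.1, 164.5]
ft_force: [-1.0, -0.7, -0.3]
finger_gap: 85.0
grip_force: 0.0
```

Emit:
carry_out(commands=[{"jaw": 0.045}, {"jaw": 0.045}, {"jaw": 0.045}, {"jaw": 0.045}, {"jaw": 0.045}, {"jaw": 0.045}, {"jaw": 0.045}, {"jaw": 0.045}])

```text
invalid input
```

```bash
python3 go.py 545 164.8 3 164.5
```

```text
t 3.2 pos [543.5 164.3   3.1] yaw 164.5 gap 85.0 F [-1.  -0.7 -0.3]
spin -0.0 shift [-0.0013  0.0009  0.0001]
```

Emit:
carry_out(commands=[{"jaw": 0.04, "translation": [0, 0, 0], "spin": 0}, {"jaw": 0.04, "translation": [0, 0, 0], "spin": 0}, {"jaw": 0.04, "translation": [0, 0, 0], "spin": 0}, {"jaw": 0.04, "translation": [0, 0, 0], "spin": 0}, {"jaw": 0.04, "translation": [0, 0, 0], "spin": 0}, {"jaw": 0.04, "translation": [0, 0, 0], "spin": 0}, {"jaw": 0.04, "translation": [0, 0, 0], "spin": 0}, {"jaw": 0.04, "translation": [0, 0, 0], "spin": 0}], squeeze=40)

```text
time: 3.87
tool_pos: [545.8, 164.8, 6.1]
tcp_rot: [179.9, 0.1, 164.5]
ft_force: [-0.3, 0.1, 7.1]
finger_gap: 48.9
grip_force: 41.6
```

Emit:
carry_out(commands=[{"jaw": 0.04, "translation": [0, 0, -0.01], "spin": 0}, {"jaw": 0.04, "translation": [0, 0, -0.02], "spin": 0}, {"jaw": 0.04, "translation": [0, 0, -0.02], "spin": 0}, {"jaw": 0.04, "translation": [0, 0, -0.02], "spin": 0}, {"jaw": 0.04, "translation": [0, 0, -0.025], "spin": 0}, {"jaw": 0.04, "translation": [0, 0, -0.025], "spin": 0}, {"jaw": 0.04, "translation": [0, 0, -0.02], "spin": 0}, {"jaw": 0.04, "translation": [0, 0, 0], "spin": 0}])

```text
time: 4.53
tool_pos: [547.5, 165.1, 150.9]
tcp_rot: [179.8, 0.5, 164.5]
ft_force: [0.6, 0.4, 0.5]
finger_gap: 49.0
grip_force: 41.4
```

```bash
python3 go.py 489 365 60 172.4
```

```text
t 4.53 pos [547.5 165.1 150.9] yaw 164.5 gap 49.0 F [0.6 0.4 0.5]
spin -0.138 shift [0.0844 0.1904 0.0909]
```

Emit:
carry_out(commands=[{"jaw": 0.04, "translation": [0, 0, 0], "spin": -0.069}, {"jaw": 0.04, "translation": [0, 0, 0], "spin": -0.069}, {"jaw": 0.04, "translation": [0.014, 0.032, 0], "spin": 0}, {"jaw": 0.04, "translation": [0.014, 0.032, 0], "spin": 0}, {"jaw": 0.04, "translation": [0.014, 0.032, 0], "spin": 0}, {"jaw": 0.04, "translation": [0.014, 0.032, 0], "spin": 0}, {"jaw": 0.04, "translation": [0.014, 0.032, 0], "spin": 0}, {"jaw": 0.04, "translation": [0.014, 0.03, 0], "spin": 0}])

```text
time: 5.2
tool_pos: [485.3, 365.5, 144.3]
tcp_rot: [-180.0, -0.0, 172.4]
ft_force: [1.1, -0.5, 0.7]
finger_gap: 48.9
grip_force: 41.4
```

Emit:
carry_out(commands=[{"jaw": 0.04, "translation": [0, 0, 0.02], "spin": 0}, {"jaw": 0.04, "translation": [0, 0, 0.02], "spin": 0}, {"jaw": 0.04, "translation": [0, 0, 0.02], "spin": 0}, {"jaw": 0.04, "translation": [0, 0, 0.02], "spin": 0}, {"jaw": 0.04, "translation": [0, 0, 0.01], "spin": 0}, {"jaw": 0.04, "translation": [0, 0, 0], "spin": 0}, {"jaw": 0.04, "translation": [0, 0, 0], "spin": 0}, {"jaw": 0.04, "translation": [0, 0, 0], "spin": 0}])

```text
time: 5.87
tool_pos: [487.1, 364.3, 55.8]
tcp_rot: [179.9, 0.1, 172.4]
ft_force: [0.4, 0.2, -0.6]
finger_gap: 49.0
grip_force: 41.4
```

```bash
python3 go.py 489 365 12 172.4; python3 -c "
from h import *
s=r.snapshot('side');cv2.imwrite('pics/s1.png',cv2.resize(s['pixels'][60:240,120:340],None,fx=3,fy=3))"
```

```text
t 5.87 pos [487.1 364.3  55.8] yaw 172.4 gap 49.0 F [ 0.4  0.2 -0.6]
spin -0.0 shift [-0.0018  0.0009  0.0438]
```

View pics/s1.png

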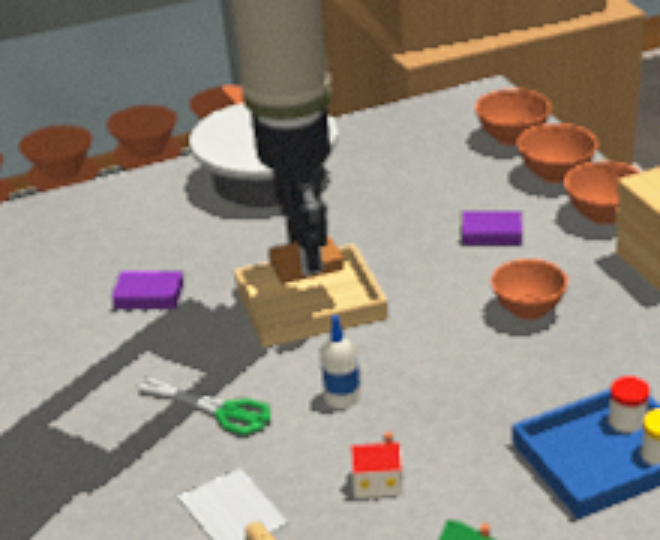

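The side crop shows the brown blank held level at (305,262), over the plywood tray. The bottle at (340,370) is untouched.

Emit:
carry_out(commands=[{"jaw": 0.04, "translation": [-0.001, 0, 0.01], "spin": 0}, {"jaw": 0.04, "translation": [0, 0, 0.01], "spin": 0}, {"jaw": 0.04, "translation": [0, 0, 0.01], "spin": 0}, {"jaw": 0.04, "translation": [0, 0, 0.005], "spin": 0}, {"jaw": 0.04, "translation": [0, 0, 0.002], "spin": 0}, {"jaw": 0.04, "translation": [0, 0, 0], "spin": 0}, {"jaw": 0.04, "translation": [0, 0, 0], "spin": 0}, {"jaw": 0.04, "translation": [0, 0, 0], "spin": 0}])

```text
time: 6.58
tool_pos: [487.6, 364.0, 17.7]
tcp_rot: [180.0, 0.0, 172.4]
ft_force: [-0.9, 0.1, 0.0]
finger_gap: 48.7
grip_force: 41.4
```

Emit:
carry_out(commands=[{"jaw": 0.04, "translation": [0, 0, 0.001], "spin": 0}, {"jaw": 0.04, "translation": [0, 0, 0], "spin": 0}, {"jaw": 0.04, "translation": [0, 0, 0.001], "spin": 0}, {"jaw": 0.04, "translation": [0, 0, 0], "spin": 0}, {"jaw": 0.04, "translation": [0, 0, 0.001], "spin": 0}, {"jaw": 0.04, "translation": [0, 0, 0], "spin": 0}, {"jaw": 0.04, "translation": [0, 0, 0], "spin": 0}, {"jaw": 0.04, "translation": [0, 0, 0], "spin": 0}])

```text
time: 7.25
tool_pos: [487.2, 363.7, 14.3]
tcp_rot: [-180.0, -0.0, 172.4]
ft_force: [0.2, -0.2, -0.4]
finger_gap: 48.4
grip_force: 41.4
```

Emit:
carry_out(commands=[{"jaw": 0.04, "translation": [0, 0, 0.001], "spin": 0}, {"jaw": 0.04, "translation": [0, 0, 0], "spin": 0}, {"jaw": 0.04, "translation": [0, 0, 0.001], "spin": 0}, {"jaw": 0.04, "translation": [0, 0, 0], "spin": 0}, {"jaw": 0.04, "translation": [0, 0, 0.001], "spin": 0}, {"jaw": 0.04, "translation": [0, 0, 0], "spin": 0}, {"jaw": 0.04, "translation": [0, 0, 0], "spin": 0}, {"jaw": 0.04, "translation": [0, 0, 0], "spin": 0}])

```text
time: 7.92
tool_pos: [487.4, 363.8, 12.1]
tcp_rot: [180.0, 0.0, 172.4]
ft_force: [-3.3, -1.9, 7.5]
finger_gap: 48.7
grip_force: 42.1
```

Emit:
carry_out(commands=[{"jaw": 0.065, "translation": [0, 0, 0], "spin": 0}, {"jaw": 0.065, "translation": [0, 0, 0], "spin": 0}, {"jaw": 0.065, "translation": [0, 0, 0], "spin": 0}, {"jaw": 0.065, "translation": [0, 0, 0], "spin": 0}, {"jaw": 0.065, "translation": [0, 0, -0.005], "spin": 0}, {"jaw": 0.065, "translation": [0, 0, -0.01], "spin": 0}, {"jaw": 0.065, "translation": [0, 0, -0.015], "spin": 0}, {"jaw": 0.065, "translation": [0, 0, -0.02], "spin": 0}])

```text
time: 8.58
tool_pos: [486.4, 363.2, 61.2]
tcp_rot: [-179.9, -0.1, 172.4]
ft_force: [-0.4, 0.1, -0.4]
finger_gap: 64.8
grip_force: 0.0
```

Emit:
carry_out(commands=[{"jaw": 0.085, "translation": [0, 0, -0.025], "spin": 0}, {"jaw": 0.085, "translation": [0, 0, -0.025], "spin": 0}, {"jaw": 0.085, "translation": [0, 0, -0.025], "spin": 0}, {"jaw": 0.085, "translation": [0, 0, -0.025], "spin": 0}, {"jaw": 0.085, "translation": [0, 0, -0.015], "spin": 0}, {"jaw": 0.085, "translation": [0, 0, 0], "spin": 0}, {"jaw": 0.085, "translation": [0, 0, 0], "spin": 0}, {"jaw": 0.085, "translation": [0, 0, 0], "spin": 0}])

```text
time: 9.25
tool_pos: [486.9, 363.5, 175.6]
tcp_rot: [-180.0, -0.0, 172.4]
ft_force: [-0.1, 0.5, -1.4]
finger_gap: 84.9
grip_force: 0.0
```

```bash
python3 go.py 448.3 -216.2 120 50.5
```

```text
t 9.25 pos [486.9 363.5 175.6] yaw 172.4 gap 84.9 F [-0.1  0.5 -1.4]
spin 2.127 shift [-0.4718  0.339   0.0556]
```

Emit:
carry_out(commands=[{"jaw": 0.085, "translation": [-0.0024, -0.0362, 0], "spin": 0.12}, {"jaw": 0.085, "translation": [-0.0067, -0.0357, 0], "spin": 0}, {"jaw": 0.085, "translation": [-0.0067, -0.0357, 0], "spin": 0}, {"jaw": 0.085, "translation": [-0.0067, -0.0357, 0], "spin": 0}, {"jaw": 0.085, "translation": [-0.0067, -0.0357, 0], "spin": 0}, {"jaw": 0.085, "translation": [-0.0067, -0.0357, 0], "spin": 0}, {"jaw": 0.085, "translation": [-0.0067, -0.0357, 0], "spin": 0}, {"jaw": 0.085, "translation": [-0.0067, -0.0357, 0], "spin": 0}])

```text
time: 9.92
tool_pos: [466.2, 72.3, 174.5]
tcp_rot: [-179.9, -0.2, 165.5]
ft_force: [-0.6, -0.1, 1.3]
finger_gap: 84.4
grip_force: 0.0
```

Emit:
carry_out(commands=[{"jaw": 0.085, "translation": [-0.0067, -0.0357, 0], "spin": 0}, {"jaw": 0.085, "translation": [-0.0067, -0.0357, 0], "spin": 0}, {"jaw": 0.085, "translation": [-0.0067, -0.0357, 0], "spin": 0}, {"jaw": 0.085, "translation": [-0.0067, -0.0357, 0], "spin": 0}, {"jaw": 0.085, "translation": [-0.0067, -0.0357, 0], "spin": 0}, {"jaw": 0.085, "translation": [-0.0067, -0.0357, 0], "spin": 0}, {"jaw": 0.085, "translation": [-0.0067, -0.0357, 0], "spin": 0.12}, {"jaw": 0.085, "translation": [0, 0, 0], "spin": 0.12}])

```text
time: 10.58
tool_pos: [448.8, -185.0, 174.7]
tcp_rot: [-179.9, -0.1, 151.2]
ft_force: [-0.0, -0.3, 0.3]
finger_gap: 85.0
grip_force: 0.0
```

Emit:
carry_out(commands=[{"jaw": 0.085, "translation": [0, 0, 0], "spin": 0.12}, {"jaw": 0.085, "translation": [0, 0, 0], "spin": 0.12}, {"jaw": 0.085, "translation": [0, 0, 0], "spin": 0.12}, {"jaw": 0.085, "translation": [0, 0, 0], "spin": 0.12}, {"jaw": 0.085, "translation": [0, 0, 0], "spin": 0.12}, {"jaw": 0.085, "translation": [0, 0, 0], "spin": 0.12}, {"jaw": 0.085, "translation": [0, 0, 0], "spin": 0.12}, {"jaw": 0.085, "translation": [0, 0, 0], "spin": 0.12}])

```text
time: 11.25
tool_pos: [449.6, -179.3, 174.4]
tcp_rot: [-179.8, -0.1, 96.4]
ft_force: [-0.3, 0.3, -0.5]
finger_gap: 85.2
grip_force: 0.0
```

Emit:
carry_out(commands=[{"jaw": 0.085, "translation": [0, 0, 0], "spin": 0.12}, {"jaw": 0.085, "translation": [0, 0, 0], "spin": 0.12}, {"jaw": 0.085, "translation": [0, 0, 0], "spin": 0.12}, {"jaw": 0.085, "translation": [0, 0, 0], "spin": 0.12}, {"jaw": 0.085, "translation": [0, 0, 0], "spin": 0.12}, {"jaw": 0.085, "translation": [0, 0, 0], "spin": 0.12}, {"jaw": 0.085, "translation": [0, 0, 0], "spin": 0.087}, {"jaw": 0.085, "translation": [0, 0, 0], "spin": 0}])

```text
time: 11.92
tool_pos: [449.7, -179.3, 174.5]
tcp_rot: [-179.8, 0.0, 50.3]
ft_force: [-0.3, -0.4, -0.5]
finger_gap: 85.0
grip_force: 0.0
```

```bash
python3 go.py 448.3 -216.2 8.5 50.5; python3 - <<'E'
from h import *
T=r.snapshot("top");g=GUESS["wood_tray"]
for _ in range(2):
    m=mask(T,"big_blank",g)
    if m is not None: o=fit([(T,m)],"big_blank",(488,364),z=6,yaws=[170,-5]);print(o.x,o.fun);break
    T=r.snapshot("top")
cv2.imwrite("pics/t2.png",cv2.resize(T["pixels"][190:280,120:470],None,fx=2.2,fy=2.2,interpolation=cv2.INTER_CUBIC))
E
```

```text
t 11.92 pos [ 449.7 -179.3  174.5] yaw 50.3 gap 85.0 F [-0.3 -0.4 -0.5]
spin -0.004 shift [-0.0294  0.0224  0.166 ]
[488.84065023 362.02490916  -5.43559297] 0.08177224736048266
```

View pics/t2.png

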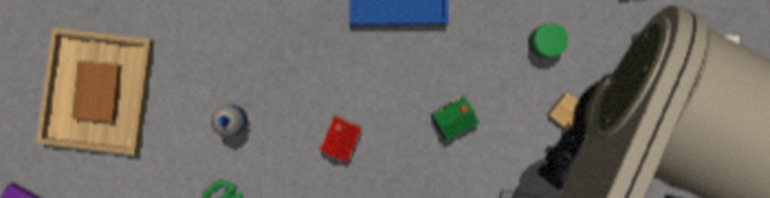

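The blank lies flat, centred in the plywood tray at crop (96,92). The pale blank shows at (565,110).

Emit:
carry_out(commands=[{"jaw": 0.085, "translation": [-0.01, 0.008, 0], "spin": 0}, {"jaw": 0.085, "translation": [-0.01, 0.008, 0.02], "spin": 0}, {"jaw": 0.085, "translation": [-0.0094, 0.0064, 0.03], "spin": 0}, {"jaw": 0.085, "translation": [0, 0, 0.03], "spin": 0}, {"jaw": 0.085, "translation": [0, 0, 0.03], "spin": 0}, {"jaw": 0.085, "translation": [0, 0, 0.02], "spin": 0}, {"jaw": 0.085, "translation": [0, 0, 0], "spin": 0}, {"jaw": 0.085, "translation": [0, 0, 0], "spin": 0}])

```text
time: 12.68
tool_pos: [448.0, -216.5, 45.2]
tcp_rot: [-179.8, 0.0, 50.6]
ft_force: [0.2, -0.5, 0.0]
finger_gap: 84.5
grip_force: 0.0
```

```bash
python3 go.py 448.3 -216.2 9.5 50.5
```

```text
t 12.68 pos [ 448.  -216.5   45.2] yaw 50.6 gap 84.5 F [ 0.2 -0.5  0. ]
spin 0.002 shift [ 0.0004 -0.      0.0357]
```

Emit:
carry_out(commands=[{"jaw": 0.085, "translation": [0, 0, 0.012], "spin": 0}, {"jaw": 0.085, "translation": [0, 0, 0.012], "spin": 0}, {"jaw": 0.06, "translation": [0, 0, 0.008], "spin": 0}, {"jaw": 0.05, "translation": [0, 0, 0.003], "spin": 0}, {"jaw": 0.045, "translation": [0, 0, 0], "spin": 0}, {"jaw": 0.045, "translation": [0, 0, 0], "spin": 0}, {"jaw": 0.045, "translation": [0, 0, 0], "spin": 0}, {"jaw": 0.045, "translation": [0, 0, 0], "spin": 0}])

```text
time: 13.35
tool_pos: [449.7, -217.0, 11.9]
tcp_rot: [179.9, -0.0, 50.5]
ft_force: [0.5, 0.4, 0.2]
finger_gap: 44.8
grip_force: 0.0
```

Emit:
carry_out(commands=[{"jaw": 0.025, "translation": [0, 0, 0], "spin": 0}, {"jaw": 0.025, "translation": [0, 0, 0], "spin": 0}, {"jaw": 0.025, "translation": [0, 0, 0], "spin": 0}, {"jaw": 0.025, "translation": [0, 0, 0], "spin": 0}, {"jaw": 0.025, "translation": [0, 0, 0], "spin": 0}, {"jaw": 0.025, "translation": [0, 0, 0], "spin": 0}, {"jaw": 0.025, "translation": [0, 0, 0], "spin": 0}, {"jaw": 0.025, "translation": [0, 0, 0], "spin": 0}])

```text
time: 14.02
tool_pos: [449.9, -217.2, 12.1]
tcp_rot: [179.9, -0.0, 50.5]
ft_force: [-0.9, 0.1, 5.9]
finger_gap: 34.5
grip_force: 40.4
```

Emit:
carry_out(commands=[{"jaw": 0.025, "translation": [0, 0, -0.01], "spin": 0}, {"jaw": 0.025, "translation": [0, 0, -0.02], "spin": 0}, {"jaw": 0.025, "translation": [0, 0, -0.03], "spin": 0}, {"jaw": 0.025, "translation": [0, 0, -0.03], "spin": 0}, {"jaw": 0.025, "translation": [0, 0, -0.03], "spin": 0}, {"jaw": 0.025, "translation": [0, 0, -0.03], "spin": 0}, {"jaw": 0.025, "translation": [0, 0, -0.02], "spin": 0}, {"jaw": 0.025, "translation": [0, 0, 0], "spin": 0}])

```text
time: 14.68
tool_pos: [451.7, -218.2, 187.6]
tcp_rot: [179.5, -0.1, 50.5]
ft_force: [0.4, 0.2, 0.1]
finger_gap: 34.6
grip_force: 40.0
```

```bash
python3 go.py 488 363.3 170 -7.4
```

```text
t 14.68 pos [ 451.7 -218.2  187.6] yaw 50.5 gap 34.6 F [0.4 0.2 0.1]
spin 1.011 shift [-0.0389 -0.5814  0.0176]
```

Emit:
carry_out(commands=[{"jaw": 0.025, "translation": [0, 0, 0], "spin": 0.12}, {"jaw": 0.025, "translation": [0, 0, 0], "spin": 0.12}, {"jaw": 0.025, "translation": [0, 0, 0], "spin": 0.12}, {"jaw": 0.025, "translation": [0, 0, 0], "spin": 0.12}, {"jaw": 0.025, "translation": [0, 0, 0], "spin": 0.12}, {"jaw": 0.025, "translation": [0, 0, 0], "spin": 0.12}, {"jaw": 0.025, "translation": [0, 0, 0], "spin": 0.12}, {"jaw": 0.025, "translation": [0, 0, 0], "spin": 0.12}])

```text
time: 15.35
tool_pos: [448.7, -216.4, 180.6]
tcp_rot: [-180.0, 0.1, -4.8]
ft_force: [-0.5, -1.3, 0.1]
finger_gap: 34.6
grip_force: 40.0
```

Emit:
carry_out(commands=[{"jaw": 0.025, "translation": [0, 0, 0], "spin": 0.051}, {"jaw": 0.025, "translation": [-0.002, -0.025, 0], "spin": 0}, {"jaw": 0.025, "translation": [-0.0025, -0.036, 0], "spin": 0}, {"jaw": 0.025, "translation": [-0.0025, -0.036, 0], "spin": 0}, {"jaw": 0.025, "translation": [-0.0025, -0.036, 0], "spin": 0}, {"jaw": 0.025, "translation": [-0.0025, -0.036, 0], "spin": 0}, {"jaw": 0.025, "translation": [-0.0025, -0.036, 0], "spin": 0}, {"jaw": 0.025, "translation": [-0.0025, -0.036, 0], "spin": 0}])

```text
time: 16.02
tool_pos: [462.7, 26.1, 180.8]
tcp_rot: [180.0, 0.0, -7.4]
ft_force: [1.2, 0.0, -0.2]
finger_gap: 34.4
grip_force: 40.0
```

Emit:
carry_out(commands=[{"jaw": 0.025, "translation": [-0.0025, -0.036, 0], "spin": 0}, {"jaw": 0.025, "translation": [-0.0025, -0.036, 0], "spin": 0}, {"jaw": 0.025, "translation": [-0.0025, -0.036, 0], "spin": 0}, {"jaw": 0.025, "translation": [-0.0025, -0.036, 0], "spin": 0}, {"jaw": 0.025, "translation": [-0.0025, -0.036, 0], "spin": 0}, {"jaw": 0.025, "translation": [-0.0025, -0.036, 0], "spin": 0}, {"jaw": 0.025, "translation": [-0.0025, -0.036, 0], "spin": 0}, {"jaw": 0.025, "translation": [-0.0025, -0.036, 0], "spin": 0}])

```text
time: 16.68
tool_pos: [479.9, 314.2, 180.6]
tcp_rot: [180.0, 0.1, -7.4]
ft_force: [0.9, -0.4, 0.3]
finger_gap: 34.2
grip_force: 40.0
```

Emit:
carry_out(commands=[{"jaw": 0.025, "translation": [0, -0.025, 0], "spin": 0}, {"jaw": 0.025, "translation": [0, -0.02, 0], "spin": 0}, {"jaw": 0.025, "translation": [0, 0, 0.02], "spin": 0}, {"jaw": 0.025, "translation": [0, 0, 0.03], "spin": 0}, {"jaw": 0.025, "translation": [0, 0, 0.02], "spin": 0}, {"jaw": 0.025, "translation": [0, 0, 0], "spin": 0}, {"jaw": 0.025, "translation": [0, 0, 0], "spin": 0}, {"jaw": 0.025, "translation": [0, 0, 0], "spin": 0}])

```text
time: 17.35
tool_pos: [487.0, 357.4, 112.5]
tcp_rot: [-180.0, -0.0, -7.4]
ft_force: [-1.2, 0.5, 1.0]
finger_gap: 34.5
grip_force: 40.0
```

```bash
python3 go.py 488 363.5 42 -7.5
```

```text
t 17.35 pos [487.  357.4 112.5] yaw -7.4 gap 34.5 F [-1.2  0.5  1. ]
spin 0.002 shift [ 0.0002 -0.0062  0.0705]
```

Emit:
carry_out(commands=[{"jaw": 0.025, "translation": [0, -0.006, 0], "spin": 0}, {"jaw": 0.025, "translation": [0, 0, 0.015], "spin": 0}, {"jaw": 0.025, "translation": [0, 0, 0.02], "spin": 0}, {"jaw": 0.025, "translation": [0, 0, 0.02], "spin": 0}, {"jaw": 0.025, "translation": [0, 0, 0.01], "spin": 0}, {"jaw": 0.025, "translation": [0, 0, 0.005], "spin": 0}, {"jaw": 0.025, "translation": [0, 0, 0], "spin": 0}, {"jaw": 0.025, "translation": [0, 0, 0], "spin": 0}])

```text
time: 18.02
tool_pos: [488.1, 363.7, 42.6]
tcp_rot: [-179.9, -0.1, -7.4]
ft_force: [0.5, -0.2, 0.3]
finger_gap: 34.6
grip_force: 40.0
```

```bash
python3 go.py 488 363.5 36 -7.5;  python3 -c "
from h import *
s=r.snapshot('side');cv2.imwrite('pics/s3.png',cv2.resize(s['pixels'][110:190,180:280],None,fx=6,fy=6,interpolation=cv2.INTER_CUBIC))"
```

```text
t 18.02 pos [488.1 363.7  42.6] yaw -7.4 gap 34.6 F [ 0.5 -0.2  0.3]
spin 0.002 shift [-0.      0.0002  0.0066]
```

View pics/s3.png

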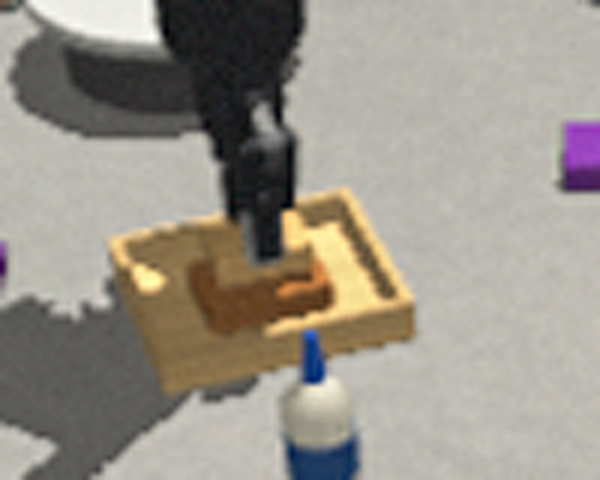

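The crop shows the pale blank at (260,260), just above the brown one at (265,295), parallel and centred. I'll lower it slowly.

Emit:
carry_out(commands=[{"jaw": 0.025, "translation": [0, 0, 0.002], "spin": 0}, {"jaw": 0.025, "translation": [0, 0, 0], "spin": 0}, {"jaw": 0.025, "translation": [0, 0, 0.001], "spin": 0}, {"jaw": 0.025, "translation": [0, 0, 0], "spin": 0}, {"jaw": 0.025, "translation": [0, 0, 0.001], "spin": 0}, {"jaw": 0.025, "translation": [0, 0, 0], "spin": 0}, {"jaw": 0.025, "translation": [0, 0, 0.001], "spin": 0}, {"jaw": 0.025, "translation": [0, 0, 0], "spin": 0}])

```text
time: 18.73
tool_pos: [487.3, 363.2, 36.2]
tcp_rot: [-180.0, -0.0, -7.4]
ft_force: [0.3, 0.2, -0.7]
finger_gap: 34.3
grip_force: 40.0
```

Emit:
carry_out(commands=[{"jaw": 0.025, "translation": [0, 0, 0.001], "spin": 0}, {"jaw": 0.025, "translation": [0, 0, 0], "spin": 0}, {"jaw": 0.025, "translation": [0, 0, 0], "spin": 0}, {"jaw": 0.025, "translation": [0, 0, 0], "spin": 0}, {"jaw": 0.025, "translation": [0, 0, 0], "spin": 0}, {"jaw": 0.025, "translation": [0, 0, 0], "spin": 0}, {"jaw": 0.025, "translation": [0, 0, 0], "spin": 0}, {"jaw": 0.025, "translation": [0, 0, 0], "spin": 0}])

```text
time: 19.4
tool_pos: [487.4, 363.3, 36.2]
tcp_rot: [-180.0, -0.0, -7.4]
ft_force: [-3.1, -2.7, 6.3]
finger_gap: 34.6
grip_force: 40.8
```

Emit:
carry_out(commands=[{"jaw": 0.05, "translation": [0, 0, 0], "spin": 0}, {"jaw": 0.05, "translation": [0, 0, 0], "spin": 0}, {"jaw": 0.05, "translation": [0, 0, 0], "spin": 0}, {"jaw": 0.05, "translation": [0, 0, 0], "spin": 0}, {"jaw": 0.05, "translation": [0, 0, -0.005], "spin": 0}, {"jaw": 0.05, "translation": [0, 0, -0.01], "spin": 0}, {"jaw": 0.05, "translation": [0, 0, -0.02], "spin": 0}, {"jaw": 0.05, "translation": [0, 0, -0.025], "spin": 0}])

```text
time: 20.07
tool_pos: [486.1, 362.4, 94.8]
tcp_rot: [179.9, 0.1, -7.4]
ft_force: [1.0, 0.4, 0.1]
finger_gap: 49.7
grip_force: 0.0
```

Emit:
carry_out(commands=[{"jaw": 0.085, "translation": [0, 0, -0.025], "spin": 0}, {"jaw": 0.085, "translation": [0, 0, -0.025], "spin": 0}, {"jaw": 0.085, "translation": [0, 0, -0.025], "spin": 0}, {"jaw": 0.085, "translation": [0, 0, -0.015], "spin": 0}, {"jaw": 0.085, "translation": [0, 0, 0], "spin": 0}, {"jaw": 0.085, "translation": [0, 0, 0], "spin": 0}, {"jaw": 0.085, "translation": [0, 0, 0], "spin": 0}, {"jaw": 0.085, "translation": [0, 0, 0], "spin": 0}])

```text
time: 20.73
tool_pos: [486.5, 362.6, 183.6]
tcp_rot: [179.9, 0.1, -7.4]
ft_force: [-0.1, -0.4, 0.3]
finger_gap: 84.8
grip_force: 0.0
```

```bash
python3 go.py 427.8 66.9 185 -24
```

```text
t 20.73 pos [486.5 362.6 183.6] yaw -7.4 gap 84.8 F [-0.1 -0.4  0.3]
spin 0.29 shift [ 0.0667  0.294  -0.0014]
```

Emit:
carry_out(commands=[{"jaw": 0.085, "translation": [0, 0, 0], "spin": 0.12}, {"jaw": 0.085, "translation": [0, 0, 0], "spin": 0.12}, {"jaw": 0.085, "translation": [0, 0, 0], "spin": 0.05}, {"jaw": 0.085, "translation": [0.008, 0.034, 0], "spin": 0}, {"jaw": 0.085, "translation": [0.008, 0.034, 0], "spin": 0}, {"jaw": 0.085, "translation": [0.008, 0.034, 0], "spin": 0}, {"jaw": 0.085, "translation": [0.008, 0.034, 0], "spin": 0}, {"jaw": 0.085, "translation": [0.008, 0.034, 0], "spin": 0}])

```text
time: 21.4
tool_pos: [453.1, 190.0, 183.5]
tcp_rot: [179.9, 0.1, -24.0]
ft_force: [0.7, -0.4, -0.7]
finger_gap: 84.7
grip_force: 0.0
```

Emit:
carry_out(commands=[{"jaw": 0.085, "translation": [0.008, 0.034, 0], "spin": 0}, {"jaw": 0.085, "translation": [0.008, 0.034, 0], "spin": 0}, {"jaw": 0.085, "translation": [0.008, 0.034, 0], "spin": 0}, {"jaw": 0.085, "translation": [0.002, 0.02, 0], "spin": 0}, {"jaw": 0.085, "translation": [0, 0, 0.02], "spin": 0}, {"jaw": 0.085, "translation": [0, 0, 0.03], "spin": 0}, {"jaw": 0.085, "translation": [0, 0, 0.02], "spin": 0}, {"jaw": 0.085, "translation": [0, 0, 0], "spin": 0}])

```text
time: 22.07
tool_pos: [424.4, 69.1, 109.6]
tcp_rot: [179.8, 0.5, -24.1]
ft_force: [-0.3, 0.1, -1.1]
finger_gap: 85.3
grip_force: 0.0
```

```bash
python3 go.py 427.8 66.9 31 -24; python3 - <<'E'
from h import *
T=r.snapshot("top")
for n,z,xy,yw in(("small_blank",24,(488,363),-7),("big_blank",6,(488,363),-7)):
    m=mask(T,n,GUESS["wood_tray"])
    if m is not None:
        o=fit([(T,m)],n,xy,z=z,yaws=[yw]);print(n,o.x.round(1),round(o.fun,3))
cv2.imwrite("pics/t4.png",cv2.resize(T["pixels"][190:280,120:300],None,fx=4,fy=4,interpolation=cv2.INTER_CUBIC))
E
```

```text
t 22.07 pos [424.4  69.1 109.6] yaw -24.1 gap 85.3 F [-0.3  0.1 -1.1]
spin -0.001 shift [0.004  0.0007 0.0786]
small_blank [489.7 362.7  -6.7] 0.098
big_blank [487.8 360.3  -5.1] 1.342
```

View pics/t4.png

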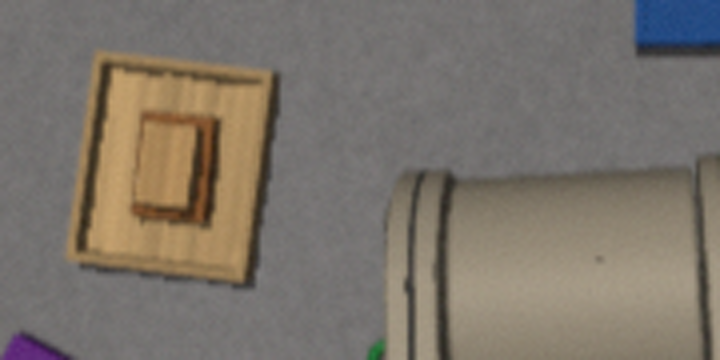

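The stack reads small (489.7,362.7) and big (488.8,362.0), both aligned. The offset in the crop at (170,165) is parallax. Next is the red house.

Emit:
carry_out(commands=[{"jaw": 0.085, "translation": [0.001, 0, 0.015], "spin": 0}, {"jaw": 0.085, "translation": [0, 0, 0.025], "spin": 0}, {"jaw": 0.085, "translation": [0, 0, 0.02], "spin": 0}, {"jaw": 0.085, "translation": [0, 0, 0.015], "spin": 0}, {"jaw": 0.085, "translation": [0, 0, 0.005], "spin": 0}, {"jaw": 0.085, "translation": [0, 0, 0], "spin": 0}, {"jaw": 0.085, "translation": [0, 0, 0], "spin": 0}, {"jaw": 0.085, "translation": [0, 0, 0], "spin": 0}])

```text
time: 22.88
tool_pos: [431.2, 69.3, 37.1]
tcp_rot: [-179.9, -0.1, -24.0]
ft_force: [0.2, -0.1, 0.9]
finger_gap: 85.0
grip_force: 0.0
```

```bash
python3 go.py 427.8 66.9 31 -24;  python3 -c "
from h import *
s=r.snapshot('side');cv2.imwrite('pics/s5.png',cv2.resize(s['pixels'][160:250,190:310],None,fx=5,fy=5,interpolation=cv2.INTER_CUBIC))"
```

```text
t 22.88 pos [431.2  69.3  37.1] yaw -24.0 gap 85.0 F [ 0.2 -0.1  0.9]
spin -0.0 shift [-0.0021  0.0036  0.0061]
```

View pics/s5.png

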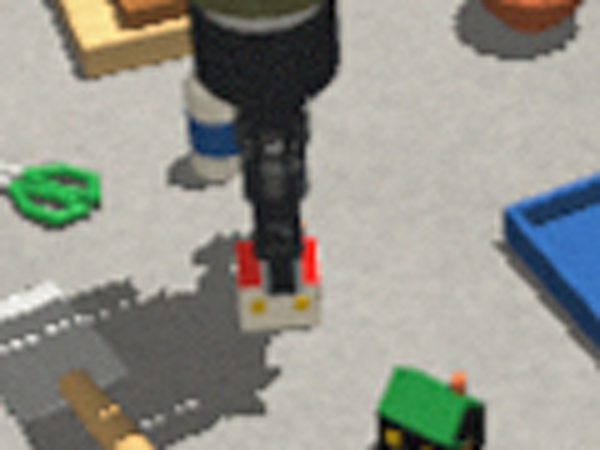

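The near finger at (283,275) is centred on the red house at (278,290). I'll correct the position and close.

Emit:
carry_out(commands=[{"jaw": 0.085, "translation": [-0.002, 0.0035, 0.003], "spin": 0}, {"jaw": 0.085, "translation": [0, 0, 0.003], "spin": 0}, {"jaw": 0.06, "translation": [0, 0, 0], "spin": 0}, {"jaw": 0.045, "translation": [0, 0, 0], "spin": 0}, {"jaw": 0.045, "translation": [0, 0, 0], "spin": 0}, {"jaw": 0.045, "translation": [0, 0, 0], "spin": 0}, {"jaw": 0.025, "translation": [0, 0, 0], "spin": 0}, {"jaw": 0.025, "translation": [0, 0, 0], "spin": 0}])

```text
time: 23.6
tool_pos: [426.7, 66.8, 29.7]
tcp_rot: [-180.0, -0.0, -24.0]
ft_force: [-1.1, -1.1, 3.5]
finger_gap: 34.1
grip_force: 39.6
```

Emit:
carry_out(commands=[{"jaw": 0.025, "translation": [0, 0, 0], "spin": 0}, {"jaw": 0.025, "translation": [0, 0, 0], "spin": 0}, {"jaw": 0.025, "translation": [0, 0, 0], "spin": 0}, {"jaw": 0.025, "translation": [0, 0, 0], "spin": 0}, {"jaw": 0.025, "translation": [0, 0, 0], "spin": 0}, {"jaw": 0.025, "translation": [0, 0, 0], "spin": 0}, {"jaw": 0.025, "translation": [0, 0, 0], "spin": 0}, {"jaw": 0.025, "translation": [0, 0, 0], "spin": 0}])

```text
time: 24.27
tool_pos: [426.6, 66.8, 29.7]
tcp_rot: [-180.0, -0.0, -24.0]
ft_force: [-2.4, -0.1, 5.7]
finger_gap: 33.6
grip_force: 39.8
```

Emit:
carry_out(commands=[{"jaw": 0.025, "translation": [0, 0, -0.01], "spin": 0}, {"jaw": 0.025, "translation": [0, 0, -0.02], "spin": 0}, {"jaw": 0.025, "translation": [0, 0, -0.025], "spin": 0}, {"jaw": 0.025, "translation": [0, 0, -0.025], "spin": 0}, {"jaw": 0.025, "translation": [0, 0, -0.025], "spin": 0}, {"jaw": 0.025, "translation": [0, 0, -0.02], "spin": 0}, {"jaw": 0.025, "translation": [0, 0, -0.015], "spin": 0}, {"jaw": 0.025, "translation": [0, 0, 0], "spin": 0}])

```text
time: 24.93
tool_pos: [428.6, 66.9, 173.6]
tcp_rot: [-179.8, -0.3, -24.0]
ft_force: [1.0, -0.6, 0.2]
finger_gap: 33.6
grip_force: 39.9
```

```bash
python3 - <<'E'
from h import *
for o in(-29,29): print(world([476.8,-347.2,-2.6],np.array([[o,0,0.]])))
E
python3 go.py 505.8 -348.5 165 87.4
```

```text
[[ 447.82985348 -345.88447334    0.        ]]
[[ 505.77014652 -348.51552666    0.        ]]
t 24.93 pos [428.6  66.9 173.6] yaw -24.0 gap 33.6 F [ 1.  -0.6  0.2]
spin -1.945 shift [-0.4115  0.096   0.0086]
```

Emit:
carry_out(commands=[{"jaw": 0.025, "translation": [0, 0, 0], "spin": -0.12}, {"jaw": 0.025, "translation": [0, 0, 0], "spin": -0.12}, {"jaw": 0.025, "translation": [0, 0, 0], "spin": -0.12}, {"jaw": 0.025, "translation": [0, 0, 0], "spin": -0.12}, {"jaw": 0.025, "translation": [0, 0, 0], "spin": -0.12}, {"jaw": 0.025, "translation": [0, 0, 0], "spin": -0.12}, {"jaw": 0.025, "translation": [0, 0, 0], "spin": -0.12}, {"jaw": 0.025, "translation": [0, 0, 0], "spin": -0.12}])

```text
time: 25.6
tool_pos: [425.8, 66.8, 168.3]
tcp_rot: [-180.0, 0.1, 31.3]
ft_force: [0.7, -0.5, -0.4]
finger_gap: 33.3
grip_force: 39.9
```

Emit:
carry_out(commands=[{"jaw": 0.025, "translation": [0, 0, 0], "spin": -0.12}, {"jaw": 0.025, "translation": [0, 0, 0], "spin": -0.12}, {"jaw": 0.025, "translation": [0, 0, 0], "spin": -0.12}, {"jaw": 0.025, "translation": [0, 0, 0], "spin": -0.12}, {"jaw": 0.025, "translation": [0, 0, 0], "spin": -0.12}, {"jaw": 0.025, "translation": [0, 0, 0], "spin": -0.12}, {"jaw": 0.025, "translation": [0, 0, 0], "spin": -0.12}, {"jaw": 0.025, "translation": [0, 0, 0], "spin": -0.12}])

```text
time: 26.27
tool_pos: [425.8, 66.8, 168.3]
tcp_rot: [-179.9, 0.0, 86.3]
ft_force: [-0.1, 0.2, 0.2]
finger_gap: 33.3
grip_force: 39.9
```

Emit:
carry_out(commands=[{"jaw": 0.025, "translation": [0, 0, 0], "spin": -0.025}, {"jaw": 0.025, "translation": [-0.025, 0.006, 0], "spin": 0}, {"jaw": 0.025, "translation": [-0.034, 0.008, 0], "spin": 0}, {"jaw": 0.025, "translation": [-0.034, 0.008, 0], "spin": 0}, {"jaw": 0.025, "translation": [-0.034, 0.008, 0], "spin": 0}, {"jaw": 0.025, "translation": [-0.034, 0.008, 0], "spin": 0}, {"jaw": 0.025, "translation": [-0.034, 0.008, 0], "spin": 0}, {"jaw": 0.025, "translation": [-0.034, 0.008, 0], "spin": 0}])

```text
time: 26.93
tool_pos: [469.7, -166.0, 168.6]
tcp_rot: [-180.0, -0.0, 87.2]
ft_force: [1.3, -0.2, 0.3]
finger_gap: 33.7
grip_force: 39.9
```

Emit:
carry_out(commands=[{"jaw": 0.025, "translation": [-0.034, 0.008, 0], "spin": 0}, {"jaw": 0.025, "translation": [-0.034, 0.008, 0], "spin": 0}, {"jaw": 0.025, "translation": [-0.034, 0.008, 0], "spin": 0}, {"jaw": 0.025, "translation": [-0.034, 0.008, 0], "spin": 0}, {"jaw": 0.025, "translation": [-0.03, 0.008, 0], "spin": 0}, {"jaw": 0.025, "translation": [-0.015, 0.002, 0.02], "spin": 0}, {"jaw": 0.025, "translation": [0, 0, 0.03], "spin": 0}, {"jaw": 0.025, "translation": [0, 0, 0.02], "spin": 0}])

```text
time: 27.6
tool_pos: [502.9, -347.9, 96.4]
tcp_rot: [-179.9, -0.1, 87.1]
ft_force: [0.2, 1.6, -0.5]
finger_gap: 33.8
grip_force: 39.9
```

```bash
python3 go.py 505.8 -348.5 42 87.4
```

```text
t 27.6 pos [ 502.9 -347.9   96.4] yaw 87.1 gap 33.8 F [ 0.2  1.6 -0.5]
spin -0.005 shift [-0.0005  0.003   0.0544]
```

Emit:
carry_out(commands=[{"jaw": 0.025, "translation": [0, 0.003, 0.01], "spin": -0.005}, {"jaw": 0.025, "translation": [0, 0, 0.015], "spin": 0}, {"jaw": 0.025, "translation": [0, 0, 0.015], "spin": 0}, {"jaw": 0.025, "translation": [0, 0, 0.008], "spin": 0}, {"jaw": 0.025, "translation": [0, 0, 0.003], "spin": 0}, {"jaw": 0.025, "translation": [0, 0, 0], "spin": 0}, {"jaw": 0.025, "translation": [0, 0, 0], "spin": 0}, {"jaw": 0.025, "translation": [0, 0, 0], "spin": 0}])

```text
time: 28.27
tool_pos: [507.7, -347.8, 49.7]
tcp_rot: [179.9, 0.1, 87.7]
ft_force: [-0.1, -0.2, -0.4]
finger_gap: 33.8
grip_force: 39.9
```

```bash
python3 go.py 505.8 -348.5 36 87.4;  python3 -c "
from h import *
s=r.snapshot('side');cv2.imwrite('pics/s6.png',cv2.resize(s['pixels'][240:360,280:410],None,fx=4,fy=4,interpolation=cv2.INTER_CUBIC))"
```

```text
t 28.27 pos [ 507.7 -347.8   49.7] yaw 87.7 gap 33.8 F [-0.1 -0.2 -0.4]
spin 0.005 shift [-0.0008 -0.0018  0.0137]
```

View pics/s6.png

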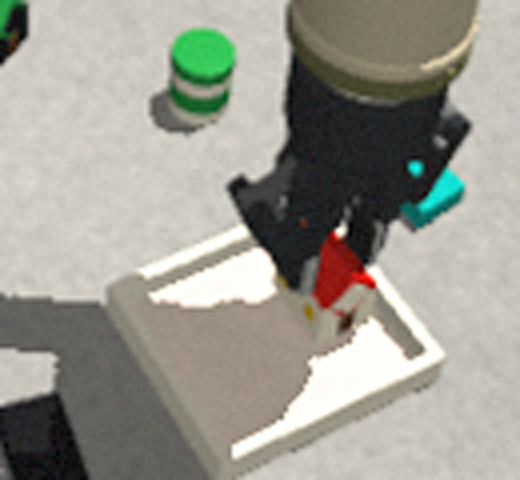

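The red house is held upright over the far side of the white tray at crop (340,290). I'll lower it.

Emit:
carry_out(commands=[{"jaw": 0.025, "translation": [0, -0.0015, 0.003], "spin": 0}, {"jaw": 0.025, "translation": [0, 0, 0.003], "spin": 0}, {"jaw": 0.025, "translation": [0, 0, 0.002], "spin": 0}, {"jaw": 0.025, "translation": [0, 0, 0.002], "spin": 0}, {"jaw": 0.025, "translation": [0, 0, 0.001], "spin": 0}, {"jaw": 0.025, "translation": [0, 0, 0], "spin": 0}, {"jaw": 0.025, "translation": [0, 0, 0], "spin": 0}, {"jaw": 0.025, "translation": [0, 0, 0], "spin": 0}])

```text
time: 28.98
tool_pos: [505.4, -347.2, 37.4]
tcp_rot: [180.0, 0.0, 87.7]
ft_force: [0.4, 0.0, -0.9]
finger_gap: 33.8
grip_force: 39.9
```

Emit:
carry_out(commands=[{"jaw": 0.025, "translation": [0, 0, 0.001], "spin": 0}, {"jaw": 0.025, "translation": [0, 0, 0], "spin": 0}, {"jaw": 0.025, "translation": [0, 0, 0.001], "spin": 0}, {"jaw": 0.025, "translation": [0, 0, 0], "spin": 0}, {"jaw": 0.025, "translation": [0, 0, 0], "spin": 0}, {"jaw": 0.025, "translation": [0, 0, 0], "spin": 0}, {"jaw": 0.025, "translation": [0, 0, 0], "spin": 0}, {"jaw": 0.025, "translation": [0, 0, 0], "spin": 0}])

```text
time: 29.65
tool_pos: [505.5, -347.3, 35.8]
tcp_rot: [180.0, 0.0, 87.7]
ft_force: [-1.8, 2.1, 5.6]
finger_gap: 33.7
grip_force: 40.8
```

Emit:
carry_out(commands=[{"jaw": 0.048, "translation": [0, 0, 0], "spin": 0}, {"jaw": 0.048, "translation": [0, 0, 0], "spin": 0}, {"jaw": 0.048, "translation": [0, 0, 0], "spin": 0}, {"jaw": 0.048, "translation": [0, 0, 0], "spin": 0}, {"jaw": 0.048, "translation": [0, 0, -0.005], "spin": 0}, {"jaw": 0.048, "translation": [0, 0, -0.015], "spin": 0}, {"jaw": 0.048, "translation": [0, 0, -0.025], "spin": 0}, {"jaw": 0.048, "translation": [0, 0, -0.025], "spin": 0}])

```text
time: 30.32
tool_pos: [504.5, -346.5, 105.2]
tcp_rot: [-179.9, -0.1, 87.7]
ft_force: [0.0, 0.2, 0.6]
finger_gap: 48.1
grip_force: 0.0
```

Emit:
carry_out(commands=[{"jaw": 0.085, "translation": [0, 0, -0.025], "spin": 0}, {"jaw": 0.085, "translation": [0, 0, -0.025], "spin": 0}, {"jaw": 0.085, "translation": [0, 0, -0.02], "spin": 0}, {"jaw": 0.085, "translation": [0, 0, -0.01], "spin": 0}, {"jaw": 0.085, "translation": [0, 0, 0], "spin": -0.12}, {"jaw": 0.085, "translation": [0, 0, 0], "spin": -0.12}, {"jaw": 0.085, "translation": [0, 0, 0], "spin": -0.12}, {"jaw": 0.085, "translation": [0, 0, 0], "spin": -0.12}])

```text
time: 30.98
tool_pos: [505.1, -346.9, 184.7]
tcp_rot: [-180.0, -0.0, 115.6]
ft_force: [0.0, 1.0, -0.6]
finger_gap: 85.0
grip_force: 0.0
```

```bash
python3 go.py 449.7 -69.6 110 117
```

```text
t 30.98 pos [ 505.1 -346.9  184.7] yaw 115.6 gap 85.0 F [ 0.   1.  -0.6]
spin -0.025 shift [0.2723 0.0766 0.0747]
```

Emit:
carry_out(commands=[{"jaw": 0.085, "translation": [0, 0, 0], "spin": -0.028}, {"jaw": 0.085, "translation": [0.034, 0.0096, 0], "spin": 0}, {"jaw": 0.085, "translation": [0.034, 0.0096, 0], "spin": 0}, {"jaw": 0.085, "translation": [0.034, 0.0096, 0], "spin": 0}, {"jaw": 0.085, "translation": [0.034, 0.0096, 0], "spin": 0}, {"jaw": 0.085, "translation": [0.034, 0.0096, 0], "spin": 0}, {"jaw": 0.085, "translation": [0.034, 0.0096, 0], "spin": 0}, {"jaw": 0.085, "translation": [0.034, 0.0096, 0], "spin": 0}])

```text
time: 31.65
tool_pos: [457.0, -102.9, 184.7]
tcp_rot: [-180.0, -0.0, 116.8]
ft_force: [0.9, 0.6, 0.8]
finger_gap: 85.1
grip_force: 0.0
```

Emit:
carry_out(commands=[{"jaw": 0.085, "translation": [0.034, 0.0094, 0], "spin": 0}, {"jaw": 0.085, "translation": [0, 0, 0.02], "spin": 0}, {"jaw": 0.085, "translation": [0, 0, 0.03], "spin": 0}, {"jaw": 0.085, "translation": [0, 0, 0.03], "spin": 0}, {"jaw": 0.085, "translation": [0, 0, 0.02], "spin": 0}, {"jaw": 0.085, "translation": [0, 0, 0], "spin": 0}, {"jaw": 0.085, "translation": [0, 0, 0], "spin": 0}, {"jaw": 0.085, "translation": [0, 0, 0], "spin": 0}])

```text
time: 32.32
tool_pos: [451.7, -70.1, 86.5]
tcp_rot: [179.9, 0.0, 116.8]
ft_force: [-1.4, -1.0, -0.1]
finger_gap: 84.8
grip_force: 0.0
```

```bash
python3 go.py 449.7 -69.6 31 117
```

```text
t 32.32 pos [451.7 -70.1  86.5] yaw 116.8 gap 84.8 F [-1.4 -1.  -0.1]
spin -0.003 shift [ 0.0014 -0.0016  0.0555]
```

Emit:
carry_out(commands=[{"jaw": 0.085, "translation": [0.0005, -0.0008, 0.012], "spin": 0}, {"jaw": 0.085, "translation": [0, 0, 0.02], "spin": 0}, {"jaw": 0.085, "translation": [0, 0, 0.015], "spin": 0}, {"jaw": 0.085, "translation": [0, 0, 0.007], "spin": 0}, {"jaw": 0.085, "translation": [0, 0, 0], "spin": 0}, {"jaw": 0.085, "translation": [0, 0, 0], "spin": 0}, {"jaw": 0.06, "translation": [0, 0, 0], "spin": 0}, {"jaw": 0.045, "translation": [0, 0, 0], "spin": 0}])

```text
time: 32.98
tool_pos: [451.3, -70.1, 32.8]
tcp_rot: [179.9, 0.1, 116.8]
ft_force: [0.4, 0.6, -0.2]
finger_gap: 63.4
grip_force: 0.0
```

Emit:
carry_out(commands=[{"jaw": 0.045, "translation": [0, 0, 0], "spin": 0}, {"jaw": 0.045, "translation": [0, 0, 0], "spin": 0}, {"jaw": 0.025, "translation": [0, 0, 0], "spin": 0}, {"jaw": 0.025, "translation": [0, 0, 0], "spin": 0}, {"jaw": 0.025, "translation": [0, 0, 0], "spin": 0}, {"jaw": 0.025, "translation": [0, 0, 0], "spin": 0}, {"jaw": 0.025, "translation": [0, 0, 0], "spin": 0}, {"jaw": 0.025, "translation": [0, 0, 0], "spin": 0}])

```text
time: 33.65
tool_pos: [450.8, -70.2, 33.8]
tcp_rot: [180.0, 0.1, 116.8]
ft_force: [-12.4, 1.7, 25.8]
finger_gap: 28.1
grip_force: 35.8
```

Emit:
carry_out(commands=[{"jaw": 0.025, "translation": [0, 0, 0], "spin": 0}, {"jaw": 0.025, "translation": [0, 0, -0.01], "spin": 0}, {"jaw": 0.025, "translation": [0, 0, -0.025], "spin": 0}, {"jaw": 0.025, "translation": [0, 0, -0.03], "spin": 0}, {"jaw": 0.025, "translation": [0, 0, -0.03], "spin": 0}, {"jaw": 0.025, "translation": [0, 0, -0.03], "spin": 0}, {"jaw": 0.025, "translation": [0, 0, -0.02], "spin": 0}, {"jaw": 0.025, "translation": [0, 0, 0], "spin": 0.12}])

```text
time: 34.32
tool_pos: [453.0, -70.5, 182.1]
tcp_rot: [179.6, 0.3, 110.1]
ft_force: [1.1, -0.8, 0.5]
finger_gap: 25.3
grip_force: 0.0
```

Emit:
carry_out(commands=[{"jaw": 0.025, "translation": [0, 0, 0], "spin": 0.12}, {"jaw": 0.025, "translation": [0, 0, 0], "spin": 0.12}, {"jaw": 0.025, "translation": [0, 0, 0], "spin": 0.12}, {"jaw": 0.025, "translation": [0, 0, 0], "spin": 0.033}, {"jaw": 0.025, "translation": [0, 0, 0], "spin": 0}, {"jaw": 0.025, "translation": [0, 0, 0], "spin": 0}, {"jaw": 0.025, "translation": [0, 0, 0], "spin": 0}, {"jaw": 0.025, "translation": [0, 0, 0], "spin": 0}])

```text
time: 34.98
tool_pos: [450.0, -69.8, 176.3]
tcp_rot: [-180.0, 0.0, 87.5]
ft_force: [-0.4, 0.2, -0.0]
finger_gap: 25.1
grip_force: 0.0
```

```bash
python3 go.py 447.8 -345.9 100 87.4; python3 - <<'E'
from h import *
T=r.snapshot("top");S=r.snapshot("side")
P=np.array([[506,-348.5,30]]);v=[(s,mask(s,"red_house",proj(s,P)[0])) for s in(T,S)]
v=[x for x in v if x[1] is not None];o=fit(v,"red_house",(505.8,-348.5),z=6,yaws=[87]);print(len(v),o.x,o.fun)
E
```

```text
t 34.98 pos [450.  -69.8 176.3] yaw 87.5 gap 25.1 F [-0.4  0.2 -0. ]
spin 0.002 shift [-0.276   0.0103  0.0763]
2 [ 505.2991101  -347.43266872   83.50821265] 0.23588560442851222
```

The grip slid off the green roof because it was too high. I'll look again.

Emit:
carry_out(commands=[{"jaw": 0.085, "translation": [-0.02, 0, 0], "spin": 0}, {"jaw": 0.085, "translation": [-0.03, 0, 0], "spin": 0}, {"jaw": 0.085, "translation": [-0.03, 0, 0], "spin": 0}, {"jaw": 0.085, "translation": [-0.03, 0, 0], "spin": 0}, {"jaw": 0.085, "translation": [-0.03, 0, 0], "spin": 0}, {"jaw": 0.085, "translation": [-0.03, 0, 0], "spin": 0}, {"jaw": 0.085, "translation": [-0.03, 0, 0], "spin": 0}, {"jaw": 0.085, "translation": [0, 0, 0], "spin": 0}])

```text
time: 35.85
tool_pos: [440.4, -274.2, 176.4]
tcp_rot: [180.0, 0.1, 87.3]
ft_force: [0.2, 0.1, 0.4]
finger_gap: 84.7
grip_force: 0.0
```

```bash
python3 - <<'E'
from h import *
T=r.snapshot("top");S=r.snapshot("side")
P=np.array([[450,-70,25]]);v=[(s,mask(s,"green_house",proj(s,P)[0])) for s in(T,S)]
v=[x for x in v if x[1] is not None]
for vv in [v]+[[x] for x in v]:
    o=fit(vv,"green_house",(449.7,-69.6),yaws=[100,117,135]);print(o.x.round(1),round(o.fun,3))
cs=[cv2.resize(s["pixels"][b-25:b+25,a-30:a+30],None,fx=6,fy=6,interpolation=cv2.INTER_CUBIC) for s in(T,S) for a,b in[proj(s,P)[0].astype(int)]]
cv2.imwrite("pics/g7.png",np.hstack(cs))
E
```

```text
[450.1 -69.  118.9] 0.3
[450.8 -70.  115.8] 0.152
[449.6 -68.5 122.2] 0.128
```

View pics/g7.png

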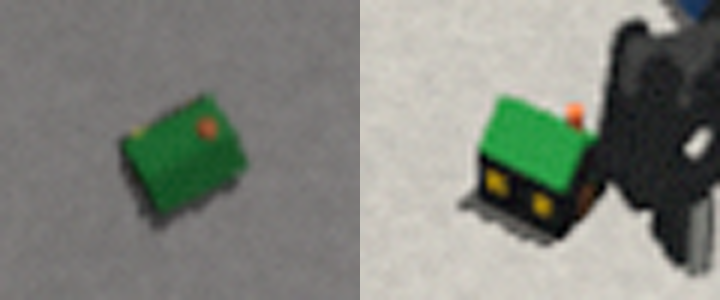

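The green house still stands where it was, at (185,155) in the left crop and upright on the right. I'll regrasp lower.

Emit:
carry_out(commands=[{"jaw": 0.085, "translation": [0.03, 0, 0], "spin": -0.12}, {"jaw": 0.085, "translation": [0, 0, 0], "spin": -0.12}, {"jaw": 0.085, "translation": [0, 0, 0], "spin": -0.12}, {"jaw": 0.085, "translation": [0, 0, 0], "spin": -0.12}, {"jaw": 0.085, "translation": [0, 0, 0], "spin": -0.045}, {"jaw": 0.085, "translation": [0, 0, 0], "spin": 0}, {"jaw": 0.085, "translation": [0, 0, 0], "spin": 0}, {"jaw": 0.085, "translation": [0, 0, 0], "spin": 0}])

```text
time: 36.72
tool_pos: [442.6, -238.9, 176.3]
tcp_rot: [180.0, -0.0, 117.4]
ft_force: [-0.3, -0.3, 0.0]
finger_gap: 85.0
grip_force: 0.0
```

```bash
python3 go.py 450 -69.5 80 117.5
```

```text
t 36.72 pos [ 442.6 -238.9  176.3] yaw 117.4 gap 85.0 F [-0.3 -0.3  0. ]
spin -0.001 shift [0.1468 0.0848 0.0963]
```

Emit:
carry_out(commands=[{"jaw": 0.085, "translation": [0.0294, 0.017, 0], "spin": 0}, {"jaw": 0.085, "translation": [0.0294, 0.017, 0], "spin": 0}, {"jaw": 0.085, "translation": [0.0294, 0.017, 0], "spin": 0}, {"jaw": 0.085, "translation": [0.0294, 0.017, 0], "spin": 0}, {"jaw": 0.085, "translation": [0.0294, 0.017, 0], "spin": 0}, {"jaw": 0.085, "translation": [0, 0, 0.02], "spin": 0}, {"jaw": 0.085, "translation": [0, 0, 0.03], "spin": 0}, {"jaw": 0.085, "translation": [0, 0, 0.03], "spin": 0}])

```text
time: 37.38
tool_pos: [451.2, -69.2, 96.7]
tcp_rot: [179.8, 0.1, 117.5]
ft_force: [-0.8, -0.4, -1.0]
finger_gap: 84.7
grip_force: 0.0
```

Emit:
carry_out(commands=[{"jaw": 0.085, "translation": [0, 0, 0.02], "spin": 0}, {"jaw": 0.085, "translation": [0, 0, 0.02], "spin": 0}, {"jaw": 0.085, "translation": [0, 0, 0.015], "spin": 0}, {"jaw": 0.085, "translation": [0, 0, 0.005], "spin": 0}, {"jaw": 0.085, "translation": [0, 0, 0], "spin": 0}, {"jaw": 0.085, "translation": [0, 0, 0], "spin": 0}, {"jaw": 0.085, "translation": [0, 0, 0], "spin": 0}, {"jaw": 0.085, "translation": [0, 0, 0], "spin": 0}])

```text
time: 38.05
tool_pos: [451.1, -70.3, 37.7]
tcp_rot: [179.9, 0.1, 117.5]
ft_force: [-0.6, 0.4, 0.1]
finger_gap: 85.0
grip_force: 0.0
```

```bash
python3 go.py 450 -69.5 26 117.5
```

```text
t 38.05 pos [451.1 -70.3  37.7] yaw 117.5 gap 85.0 F [-0.6  0.4  0.1]
spin -0.0 shift [ 0.0012 -0.0006  0.0117]
```

Emit:
carry_out(commands=[{"jaw": 0.085, "translation": [0.001, -0.0006, 0.006], "spin": 0}, {"jaw": 0.085, "translation": [0, 0, 0.006], "spin": 0}, {"jaw": 0.06, "translation": [0, 0, 0], "spin": 0}, {"jaw": 0.045, "translation": [0, 0, 0], "spin": 0}, {"jaw": 0.045, "translation": [0, 0, 0], "spin": 0}, {"jaw": 0.045, "translation": [0, 0, 0], "spin": 0}, {"jaw": 0.025, "translation": [0, 0, 0], "spin": 0}, {"jaw": 0.025, "translation": [0, 0, 0], "spin": 0}])

```text
time: 38.72
tool_pos: [449.4, -69.5, 24.7]
tcp_rot: [180.0, 0.0, 117.5]
ft_force: [0.6, 0.1, 2.5]
finger_gap: 34.9
grip_force: 40.2
```

Emit:
carry_out(commands=[{"jaw": 0.025, "translation": [0, 0, 0], "spin": 0}, {"jaw": 0.025, "translation": [0, 0, 0], "spin": 0}, {"jaw": 0.025, "translation": [0, 0, 0], "spin": 0}, {"jaw": 0.025, "translation": [0, 0, 0], "spin": 0}, {"jaw": 0.025, "translation": [0, 0, 0], "spin": 0}, {"jaw": 0.025, "translation": [0, 0, 0], "spin": 0}, {"jaw": 0.025, "translation": [0, 0, 0], "spin": 0}, {"jaw": 0.025, "translation": [0, 0, 0], "spin": 0}])

```text
time: 39.38
tool_pos: [449.4, -69.5, 24.7]
tcp_rot: [180.0, 0.0, 117.5]
ft_force: [-0.5, -0.3, 5.1]
finger_gap: 34.5
grip_force: 40.5
```

Emit:
carry_out(commands=[{"jaw": 0.025, "translation": [0, 0, -0.01], "spin": 0}, {"jaw": 0.025, "translation": [0, 0, -0.025], "spin": 0}, {"jaw": 0.025, "translation": [0, 0, -0.03], "spin": 0}, {"jaw": 0.025, "translation": [0, 0, -0.03], "spin": 0}, {"jaw": 0.025, "translation": [0, 0, -0.03], "spin": 0}, {"jaw": 0.025, "translation": [0, 0, -0.02], "spin": 0}, {"jaw": 0.025, "translation": [0, 0, -0.005], "spin": 0}, {"jaw": 0.025, "translation": [0, 0, 0], "spin": 0.12}])

```text
time: 40.05
tool_pos: [450.0, -69.6, 176.5]
tcp_rot: [179.8, 0.1, 110.8]
ft_force: [0.1, -0.7, -1.3]
finger_gap: 35.0
grip_force: 40.1
```

Emit:
carry_out(commands=[{"jaw": 0.025, "translation": [0, 0, 0], "spin": 0.12}, {"jaw": 0.025, "translation": [0, 0, 0], "spin": 0.12}, {"jaw": 0.025, "translation": [0, 0, 0], "spin": 0.12}, {"jaw": 0.025, "translation": [0, 0, 0], "spin": 0.045}, {"jaw": 0.025, "translation": [0, 0, 0], "spin": 0}, {"jaw": 0.025, "translation": [0, 0, 0], "spin": 0}, {"jaw": 0.025, "translation": [0, 0, 0], "spin": 0}, {"jaw": 0.025, "translation": [0, 0, 0], "spin": 0}])

```text
time: 40.72
tool_pos: [448.7, -69.3, 173.9]
tcp_rot: [-180.0, -0.0, 87.5]
ft_force: [-0.2, -0.8, -0.2]
finger_gap: 34.6
grip_force: 40.1
```

```bash
python3 go.py 450.3 -346 100 87.4
```

```text
t 40.72 pos [448.7 -69.3 173.9] yaw 87.5 gap 34.6 F [-0.2 -0.8 -0.2]
spin 0.002 shift [-0.2763  0.0141  0.0739]
```

Emit:
carry_out(commands=[{"jaw": 0.025, "translation": [-0.025, 0.002, 0], "spin": 0}, {"jaw": 0.025, "translation": [-0.036, 0.002, 0], "spin": 0}, {"jaw": 0.025, "translation": [-0.036, 0.002, 0], "spin": 0}, {"jaw": 0.025, "translation": [-0.036, 0.002, 0], "spin": 0}, {"jaw": 0.025, "translation": [-0.036, 0.002, 0], "spin": 0}, {"jaw": 0.025, "translation": [-0.036, 0.002, 0], "spin": 0}, {"jaw": 0.025, "translation": [-0.036, 0.002, 0], "spin": 0}, {"jaw": 0.025, "translation": [-0.035, 0, 0], "spin": 0}])

```text
time: 41.38
tool_pos: [450.3, -347.6, 174.1]
tcp_rot: [180.0, 0.0, 87.5]
ft_force: [0.3, -0.2, -0.6]
finger_gap: 34.8
grip_force: 40.1
```

Emit:
carry_out(commands=[{"jaw": 0.025, "translation": [0, 0, 0.02], "spin": 0}, {"jaw": 0.025, "translation": [0, 0, 0.03], "spin": 0}, {"jaw": 0.025, "translation": [0, 0, 0.025], "spin": 0}, {"jaw": 0.025, "translation": [0, 0, 0.01], "spin": 0}, {"jaw": 0.025, "translation": [0, 0, 0], "spin": 0}, {"jaw": 0.025, "translation": [0, 0, 0], "spin": 0}, {"jaw": 0.025, "translation": [0, 0, 0], "spin": 0}, {"jaw": 0.025, "translation": [0, 0, 0], "spin": 0}])

```text
time: 42.05
tool_pos: [451.9, -346.7, 91.7]
tcp_rot: [179.8, 0.1, 87.5]
ft_force: [-1.1, -0.4, -0.6]
finger_gap: 34.7
grip_force: 40.1
```

```bash
python3 go.py 450.3 -346 31 87.4; python3 -c "
from h import *
s=r.snapshot('side');cv2.imwrite('pics/s8.png',cv2.resize(s['pixels'][230:360,280:410],None,fx=4,fy=4,interpolation=cv2.INTER_CUBIC))"
```

```text
t 42.05 pos [ 451.9 -346.7   91.7] yaw 87.5 gap 34.7 F [-1.1 -0.4 -0.6]
spin 0.001 shift [ 0.0006 -0.0016  0.0607]
```

View pics/s8.png

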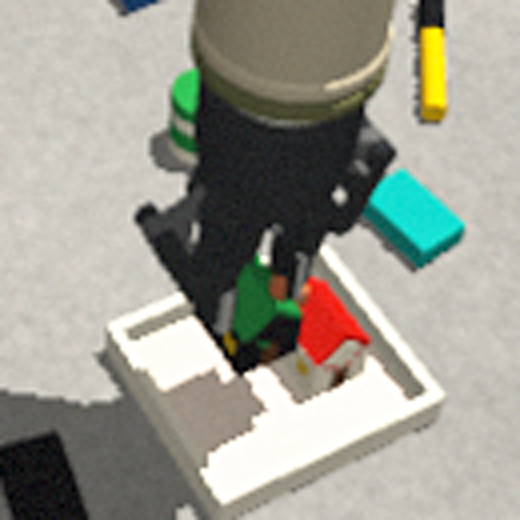

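The red house stands at (335,340). The green one is held upright at (262,310), with room between them. I'll descend and check the position.

Emit:
carry_out(commands=[{"jaw": 0.025, "translation": [0, -0.001, 0.015], "spin": 0}, {"jaw": 0.025, "translation": [0, 0, 0.015], "spin": 0}, {"jaw": 0.025, "translation": [0, 0, 0.01], "spin": 0}, {"jaw": 0.025, "translation": [0, 0, 0.005], "spin": 0}, {"jaw": 0.025, "translation": [0, 0, 0], "spin": 0}, {"jaw": 0.025, "translation": [0, 0, 0], "spin": 0}, {"jaw": 0.025, "translation": [0, 0, 0], "spin": 0}, {"jaw": 0.025, "translation": [0, 0, 0], "spin": 0}])

```text
time: 42.77
tool_pos: [450.2, -346.2, 45.4]
tcp_rot: [179.9, 0.1, 87.4]
ft_force: [-0.1, -0.1, -0.2]
finger_gap: 34.5
grip_force: 40.1
```

Emit:
carry_out(commands=[{"jaw": 0.025, "translation": [0, 0, 0.005], "spin": 0}, {"jaw": 0.025, "translation": [0, 0, 0.003], "spin": 0}, {"jaw": 0.025, "translation": [0, 0, 0.002], "spin": 0}, {"jaw": 0.025, "translation": [0, 0, 0.001], "spin": 0}, {"jaw": 0.025, "translation": [0, 0, 0], "spin": 0}, {"jaw": 0.025, "translation": [0, 0, 0], "spin": 0}, {"jaw": 0.025, "translation": [0, 0, 0], "spin": 0}, {"jaw": 0.025, "translation": [0, 0, 0], "spin": 0}])

```text
time: 43.43
tool_pos: [449.6, -345.8, 33.5]
tcp_rot: [180.0, 0.0, 87.4]
ft_force: [-0.5, 0.1, -0.8]
finger_gap: 34.3
grip_force: 40.1
```

Emit:
carry_out(commands=[{"jaw": 0.025, "translation": [0, 0, 0.001], "spin": 0}, {"jaw": 0.025, "translation": [0, 0, 0], "spin": 0}, {"jaw": 0.025, "translation": [0, 0, 0.001], "spin": 0}, {"jaw": 0.025, "translation": [0, 0, 0], "spin": 0}, {"jaw": 0.025, "translation": [0, 0, 0.001], "spin": 0}, {"jaw": 0.025, "translation": [0, 0, 0], "spin": 0}, {"jaw": 0.025, "translation": [0, 0, 0], "spin": 0}, {"jaw": 0.025, "translation": [0, 0, 0], "spin": 0}])

```text
time: 44.1
tool_pos: [449.6, -345.7, 30.7]
tcp_rot: [180.0, 0.0, 87.4]
ft_force: [-3.0, 2.4, 5.1]
finger_gap: 34.5
grip_force: 40.8
```

Contact. I'll open slightly and lift straight up.

Emit:
carry_out(commands=[{"jaw": 0.041, "translation": [0, 0, 0], "spin": 0}, {"jaw": 0.041, "translation": [0, 0, 0], "spin": 0}, {"jaw": 0.041, "translation": [0, 0, 0], "spin": 0}, {"jaw": 0.041, "translation": [0, 0, 0], "spin": 0}, {"jaw": 0.041, "translation": [0, 0, -0.005], "spin": 0}, {"jaw": 0.041, "translation": [0, 0, -0.01], "spin": 0}, {"jaw": 0.041, "translation": [0, 0, -0.02], "spin": 0}, {"jaw": 0.041, "translation": [0, 0, -0.025], "spin": 0}])

```text
time: 44.77
tool_pos: [448.5, -344.7, 90.0]
tcp_rot: [-179.9, -0.1, 87.4]
ft_force: [0.3, -0.6, -0.1]
finger_gap: 40.7
grip_force: 0.0
```

Emit:
carry_out(commands=[{"jaw": 0.041, "translation": [0, 0, -0.025], "spin": 0}, {"jaw": 0.085, "translation": [0, 0, -0.025], "spin": 0}, {"jaw": 0.085, "translation": [0, 0, -0.025], "spin": 0}, {"jaw": 0.085, "translation": [0, 0, -0.01], "spin": 0}, {"jaw": 0.085, "translation": [0, 0, 0], "spin": -0.12}, {"jaw": 0.085, "translation": [0, 0, 0], "spin": -0.12}, {"jaw": 0.085, "translation": [0, 0, 0], "spin": -0.12}, {"jaw": 0.085, "translation": [0, 0, 0], "spin": -0.12}])

```text
time: 45.43
tool_pos: [449.4, -345.6, 175.3]
tcp_rot: [-180.0, -0.0, 115.3]
ft_force: [0.9, -0.5, 1.0]
finger_gap: 85.1
grip_force: 0.0
```

Emit:
carry_out(commands=[{"jaw": 0.085, "translation": [0, 0, 0], "spin": -0.12}, {"jaw": 0.085, "translation": [0, 0, 0], "spin": -0.12}, {"jaw": 0.085, "translation": [0, 0, 0], "spin": -0.12}, {"jaw": 0.085, "translation": [0, 0, 0], "spin": -0.12}, {"jaw": 0.085, "translation": [0, 0, 0], "spin": -0.12}, {"jaw": 0.085, "translation": [0, 0, 0], "spin": -0.12}, {"jaw": 0.085, "translation": [0, 0, 0], "spin": -0.12}, {"jaw": 0.085, "translation": [0, 0, 0], "spin": -0.12}])

```text
time: 46.1
tool_pos: [449.4, -345.5, 175.1]
tcp_rot: [180.0, -0.0, 170.3]
ft_force: [0.2, 0.3, -0.4]
finger_gap: 85.2
grip_force: 0.0
```

```bash
python3 go.py 540.7 -181.8 110 175
```

```text
t 46.1 pos [ 449.4 -345.5  175.1] yaw 170.3 gap 85.2 F [ 0.2  0.3 -0.4]
spin -0.083 shift [-0.0767  0.171   0.0651]
```

Emit:
carry_out(commands=[{"jaw": 0.085, "translation": [0, 0, 0], "spin": -0.12}, {"jaw": 0.085, "translation": [0, 0, 0], "spin": -0.051}, {"jaw": 0.085, "translation": [-0.0183, 0.0328, 0], "spin": 0}, {"jaw": 0.085, "translation": [-0.0183, 0.0328, 0], "spin": 0}, {"jaw": 0.085, "translation": [-0.0183, 0.0328, 0], "spin": 0}, {"jaw": 0.085, "translation": [-0.0183, 0.0328, 0], "spin": 0}, {"jaw": 0.085, "translation": [-0.0183, 0.0328, 0], "spin": 0}, {"jaw": 0.085, "translation": [0, 0, 0.02], "spin": 0}])

```text
time: 46.77
tool_pos: [546.9, -177.3, 159.5]
tcp_rot: [-180.0, 0.5, 180.0]
ft_force: [-0.2, -0.2, 1.5]
finger_gap: 85.1
grip_force: 0.0
```

Emit:
carry_out(commands=[{"jaw": 0.085, "translation": [0, 0, 0.03], "spin": 0}, {"jaw": 0.085, "translation": [0, 0, 0.03], "spin": 0}, {"jaw": 0.085, "translation": [0, 0, 0.025], "spin": 0}, {"jaw": 0.085, "translation": [0, 0, 0.015], "spin": 0}, {"jaw": 0.085, "translation": [0, 0, 0], "spin": 0}, {"jaw": 0.085, "translation": [0, 0, 0], "spin": 0}, {"jaw": 0.085, "translation": [0, 0, 0], "spin": 0}, {"jaw": 0.085, "translation": [0, 0, 0], "spin": 0}])

```text
time: 47.43
tool_pos: [543.2, -182.8, 57.4]
tcp_rot: [-179.9, 0.2, 179.7]
ft_force: [-0.5, -0.5, 0.4]
finger_gap: 85.2
grip_force: 0.0
```

```bash
python3 go.py 540.7 -181.8 24 180
```

```text
t 47.43 pos [ 543.2 -182.8   57.4] yaw 179.7 gap 85.2 F [-0.5 -0.5  0.4]
spin -0.005 shift [0.0025 0.001  0.0334]
```

Emit:
carry_out(commands=[{"jaw": 0.085, "translation": [0.0015, 0.001, 0.012], "spin": 0}, {"jaw": 0.085, "translation": [0, 0, 0.014], "spin": 0}, {"jaw": 0.085, "translation": [0, 0, 0.006], "spin": 0}, {"jaw": 0.085, "translation": [0, 0, 0], "spin": 0}, {"jaw": 0.06, "translation": [0, 0, 0], "spin": 0}, {"jaw": 0.05, "translation": [0, 0, 0], "spin": 0}, {"jaw": 0.05, "translation": [0, 0, 0], "spin": 0}, {"jaw": 0.05, "translation": [0, 0, 0], "spin": 0}])

```text
time: 48.1
tool_pos: [540.9, -181.3, 24.1]
tcp_rot: [-180.0, 0.1, 179.7]
ft_force: [-1.0, 0.9, 0.1]
finger_gap: 50.0
grip_force: 0.0
```

Emit:
carry_out(commands=[{"jaw": 0.028, "translation": [0, 0, 0], "spin": 0}, {"jaw": 0.028, "translation": [0, 0, 0], "spin": 0}, {"jaw": 0.028, "translation": [0, 0, 0], "spin": 0}, {"jaw": 0.028, "translation": [0, 0, 0], "spin": 0}, {"jaw": 0.028, "translation": [0, 0, 0], "spin": 0}, {"jaw": 0.028, "translation": [0, 0, 0], "spin": 0}, {"jaw": 0.028, "translation": [0, 0, 0], "spin": 0}, {"jaw": 0.028, "translation": [0, 0, 0], "spin": 0}])

```text
time: 48.77
tool_pos: [540.9, -181.3, 24.1]
tcp_rot: [-180.0, 0.1, 179.7]
ft_force: [-1.3, 0.8, 5.4]
finger_gap: 38.8
grip_force: 39.9
```

Emit:
carry_out(commands=[{"jaw": 0.028, "translation": [0, 0, -0.01], "spin": 0}, {"jaw": 0.028, "translation": [0, 0, -0.02], "spin": 0}, {"jaw": 0.028, "translation": [0, 0, -0.025], "spin": 0}, {"jaw": 0.028, "translation": [0, 0, -0.025], "spin": 0}, {"jaw": 0.028, "translation": [0, 0, -0.025], "spin": 0}, {"jaw": 0.028, "translation": [0, 0, -0.015], "spin": 0}, {"jaw": 0.028, "translation": [0, 0, 0], "spin": 0}, {"jaw": 0.028, "translation": [0, 0, 0], "spin": 0}])

```text
time: 49.43
tool_pos: [541.0, -181.4, 144.5]
tcp_rot: [-179.9, 0.1, 179.7]
ft_force: [-0.3, 0.1, -1.1]
finger_gap: 38.6
grip_force: 40.3
```

```bash
python3 go.py 606 -4.4 110 180
```

```text
t 49.43 pos [ 541.  -181.4  144.5] yaw 179.7 gap 38.6 F [-0.3  0.1 -1.1]
spin -0.005 shift [-0.065   0.177   0.0345]
```

Emit:
carry_out(commands=[{"jaw": 0.028, "translation": [-0.01, 0.027, 0], "spin": 0}, {"jaw": 0.028, "translation": [-0.011, 0.03, 0], "spin": 0}, {"jaw": 0.028, "translation": [-0.011, 0.03, 0], "spin": 0}, {"jaw": 0.028, "translation": [-0.011, 0.03, 0], "spin": 0}, {"jaw": 0.028, "translation": [-0.011, 0.03, 0], "spin": 0}, {"jaw": 0.028, "translation": [-0.011, 0.03, 0], "spin": 0}, {"jaw": 0.028, "translation": [0, 0, 0], "spin": 0}, {"jaw": 0.028, "translation": [0, 0, 0], "spin": 0}])

```text
time: 50.1
tool_pos: [605.2, -2.6, 141.1]
tcp_rot: [180.0, -0.2, 179.9]
ft_force: [0.0, -0.4, -0.0]
finger_gap: 38.2
grip_force: 40.4
```

Emit:
carry_out(commands=[{"jaw": 0.028, "translation": [0, 0, 0.02], "spin": 0}, {"jaw": 0.028, "translation": [0, 0, 0.025], "spin": 0}, {"jaw": 0.028, "translation": [0, 0, 0.025], "spin": 0}, {"jaw": 0.028, "translation": [0, 0, 0.02], "spin": 0}, {"jaw": 0.028, "translation": [0, 0, 0.01], "spin": 0}, {"jaw": 0.028, "translation": [0, 0, 0], "spin": 0}, {"jaw": 0.028, "translation": [0, 0, 0], "spin": 0}, {"jaw": 0.028, "translation": [0, 0, 0], "spin": 0}])

```text
time: 50.77
tool_pos: [607.1, -5.0, 44.7]
tcp_rot: [-180.0, 0.1, 179.7]
ft_force: [0.1, 0.1, -0.4]
finger_gap: 38.1
grip_force: 40.4
```

```bash
python3 go.py 606 -4.4 30 180
```

```text
t 50.77 pos [607.1  -5.   44.7] yaw 179.7 gap 38.1 F [ 0.1  0.1 -0.4]
spin -0.005 shift [0.0011 0.0006 0.0147]
```

Emit:
carry_out(commands=[{"jaw": 0.028, "translation": [0, 0, 0.005], "spin": 0}, {"jaw": 0.028, "translation": [0, 0, 0.003], "spin": 0}, {"jaw": 0.028, "translation": [0, 0, 0.002], "spin": 0}, {"jaw": 0.028, "translation": [0, 0, 0.001], "spin": 0}, {"jaw": 0.028, "translation": [0, 0, 0], "spin": 0}, {"jaw": 0.028, "translation": [0, 0, 0], "spin": 0}, {"jaw": 0.028, "translation": [0, 0, 0], "spin": 0}, {"jaw": 0.028, "translation": [0, 0, 0], "spin": 0}])

```text
time: 51.43
tool_pos: [606.3, -4.4, 32.4]
tcp_rot: [-180.0, 0.0, 179.7]
ft_force: [-0.3, -1.0, -1.5]
finger_gap: 38.6
grip_force: 40.4
```

Emit:
carry_out(commands=[{"jaw": 0.028, "translation": [0, 0, 0.001], "spin": 0}, {"jaw": 0.028, "translation": [0, 0, 0], "spin": 0}, {"jaw": 0.028, "translation": [0, 0, 0.001], "spin": 0}, {"jaw": 0.028, "translation": [0, 0, 0], "spin": 0}, {"jaw": 0.028, "translation": [0, 0, 0], "spin": 0}, {"jaw": 0.028, "translation": [0, 0, 0], "spin": 0}, {"jaw": 0.028, "translation": [0, 0, 0], "spin": 0}, {"jaw": 0.028, "translation": [0, 0, 0], "spin": 0}])

```text
time: 52.1
tool_pos: [606.2, -4.4, 30.3]
tcp_rot: [180.0, 0.0, 179.7]
ft_force: [0.2, 0.2, -0.6]
finger_gap: 38.7
grip_force: 40.4
```

Emit:
carry_out(commands=[{"jaw": 0.028, "translation": [0, 0, 0.0005], "spin": 0}, {"jaw": 0.028, "translation": [0, 0, 0], "spin": 0}, {"jaw": 0.028, "translation": [0, 0, 0.0005], "spin": 0}, {"jaw": 0.028, "translation": [0, 0, 0], "spin": 0}, {"jaw": 0.028, "translation": [0, 0, 0], "spin": 0}, {"jaw": 0.028, "translation": [0, 0, 0], "spin": 0}, {"jaw": 0.028, "translation": [0, 0, 0], "spin": 0}, {"jaw": 0.028, "translation": [0, 0, 0], "spin": 0}])

```text
time: 52.77
tool_pos: [606.5, -4.5, 30.1]
tcp_rot: [-180.0, 0.0, 179.7]
ft_force: [-3.7, 0.3, 6.3]
finger_gap: 38.3
grip_force: 41.1
```

Contact. I'll release, lift and clear the view.

Emit:
carry_out(commands=[{"jaw": 0.055, "translation": [0, 0, 0], "spin": 0}, {"jaw": 0.055, "translation": [0, 0, 0], "spin": 0}, {"jaw": 0.055, "translation": [0, 0, 0], "spin": 0}, {"jaw": 0.055, "translation": [0, 0, 0], "spin": 0}, {"jaw": 0.055, "translation": [0, 0, -0.005], "spin": 0}, {"jaw": 0.055, "translation": [0, 0, -0.015], "spin": 0}, {"jaw": 0.055, "translation": [0, 0, -0.025], "spin": 0}, {"jaw": 0.055, "translation": [0, 0, -0.025], "spin": 0}])

```text
time: 53.43
tool_pos: [605.1, -4.3, 99.2]
tcp_rot: [180.0, -0.2, 179.7]
ft_force: [0.0, -0.9, 0.4]
finger_gap: 55.2
grip_force: 0.0
```

Emit:
carry_out(commands=[{"jaw": 0.055, "translation": [0, 0, -0.03], "spin": 0}, {"jaw": 0.055, "translation": [0, 0, -0.03], "spin": 0}, {"jaw": 0.055, "translation": [0, 0, -0.03], "spin": 0}, {"jaw": 0.055, "translation": [0, 0, -0.02], "spin": 0}, {"jaw": 0.055, "translation": [0.03, 0, 0], "spin": 0}, {"jaw": 0.055, "translation": [0.03, 0, 0], "spin": 0}, {"jaw": 0.055, "translation": [0.03, 0, 0], "spin": 0}, {"jaw": 0.055, "translation": [0.03, 0, 0], "spin": 0}])

```text
time: 54.1
tool_pos: [484.9, -3.8, 209.5]
tcp_rot: [-180.0, 0.0, 179.7]
ft_force: [-0.6, 0.5, 0.0]
finger_gap: 55.0
grip_force: 0.0
```

Emit:
carry_out(commands=[{"jaw": 0.055, "translation": [0.03, 0.02, 0], "spin": 0}, {"jaw": 0.055, "translation": [0, 0.03, 0], "spin": 0}, {"jaw": 0.055, "translation": [0, 0.03, 0], "spin": 0}, {"jaw": 0.055, "translation": [0, 0.03, 0], "spin": 0}, {"jaw": 0.055, "translation": [0, 0.02, 0], "spin": 0}, {"jaw": 0.055, "translation": [0, 0, 0], "spin": 0}, {"jaw": 0.055, "translation": [0, 0, 0], "spin": 0}, {"jaw": 0.055, "translation": [0, 0, 0], "spin": 0}])

```text
time: 54.77
tool_pos: [456.8, 125.9, 209.4]
tcp_rot: [-180.0, 0.0, 179.8]
ft_force: [-0.1, -0.3, 0.4]
finger_gap: 55.0
grip_force: 0.0
```

```bash
python3 - <<'E'
from h import *
T=r.snapshot("top");S=r.snapshot("side")
for n,x,y,z,w in(("small_blank",488,363,24,-7),("red_house",505.5,-347,6,87),("green_house",449.6,-346,6,87),("paint_pot",606,-4,6,0),("glue_bottle",451.6,198.3,0,15),("clay_bowl",691.6,235.4,0,0)):
    P=np.array([[x,y,z+M[n][:,2].mean()]]);v=[(s,mask(s,n,proj(s,P)[0])) for s in(T,S)];v=[a for a in v if a[1] is not None]
    if v: o=fit(v,n,(x,y),z=z,yaws=[w]);print(n,len(v),o.x.round(1),round(o.fun,2))
a=cv2.resize(T["pixels"][130:270,130:470],(800,330),interpolation=cv2.INTER_CUBIC)
b=[cv2.resize(S["pixels"][y:y+85,x:x+126],(400,270),interpolation=cv2.INTER_CUBIC) for x,y in((285,275),(150,130))]
cv2.imwrite("pics/f.png",np.vstack([a,np.hstack(b)]))
E
```

```text
small_blank 1 [489.  363.  -14.8] 0.2
red_house 2 [ 506.2 -347.8   88. ] 0.17
green_house 2 [ 450.6 -345.5   89.1] 0.18
paint_pot 2 [606.7  -4.6  12.3] 0.18
glue_bottle 1 [450.9 199.2  21.5] 0.12
clay_bowl 2 [692.2 235.1   5.1] 0.3
```

View pics/f.png

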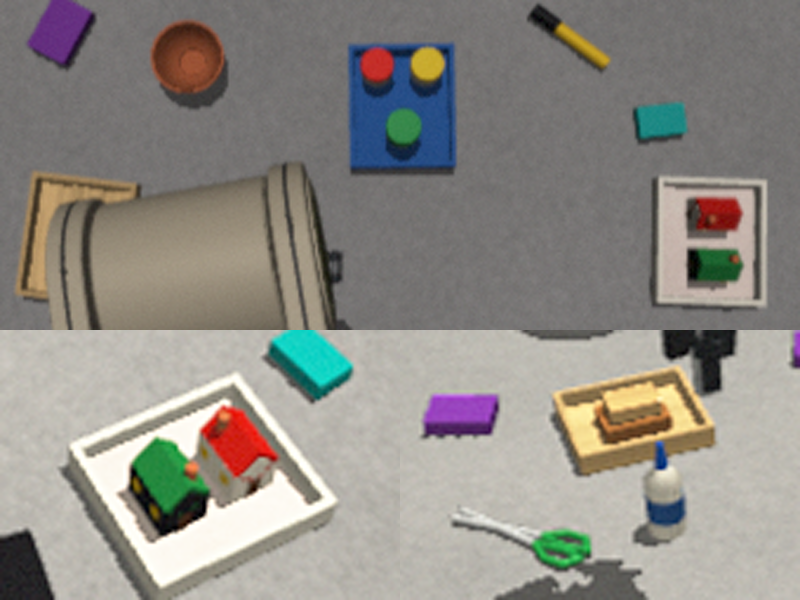

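The houses stand side by side in the white tray at (715,240). The green pot is on the blue tray's floor at (403,127). The stack at (635,405) is square, and the bottle and bowl haven't moved. I'm handing in.

```bash
python3 -c "
from bench import r
print(r.hand_in())"
```

```text
the job is handed in; nothing more can be done
None
```

The job is handed in at about 55 s, with no score returned: the last pictures show every item placed as asked and the bottle and bowl unmoved; the one slip was a first grip sliding off the green house, which stayed standing.

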